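# Put the rolling stock away in its made-to-measure trays

### The job

The running session is over: put the two locomotives and the two wagons away in the foam-lined stock trays, each in a tray made for its length, so that nothing can slide about when the trays are carried off. The trays are cut about 16 mm longer than their vehicles; the two short ones are alike and either wagon may have either, one wagon to a tray. Set every vehicle down gently, upright on its wheels, flat on the bed between the walls, and let go of it.

Things in the scene. Friction and masses are not known exactly. Their poses are not given: they have to be found in the camera images.
- loco_large_mid (a point): the longer of the two dark red diesel locomotives with a grey roof: 219 mm long over the couplings, body 34 mm wide with plain upright sides from 12 to 42 mm up, 45 mm high in all, about 0.33 kg. Loose, stands upright on its wheels. The point is the middle of the vehicle, half-way up; y runs along its length, x across, z up. Either end may lead.
- loco_small_mid (a point): the shorter of the two dark red diesel locomotives with a grey roof: 179 mm long over the couplings, body 34 mm wide with plain upright sides from 12 to 42 mm up, 45 mm high in all, about 0.33 kg. Loose, stands upright on its wheels. The point is the middle of the vehicle, half-way up; y runs along its length, x across, z up. Either end may lead.
- van_mid (a point): blue goods van: 139 mm long over the couplings, body 30 mm wide with upright sides from 12 to 40 mm up, 41 mm high in all, about 0.1 kg. Loose, stands upright on its wheels. The point is the middle of the vehicle, half-way up; y runs along its length, x across, z up. Either end may lead.
- tanker_mid (a point): white tank wagon on a black frame: 139 mm long over the couplings, tank 28 mm wide from 16 to 44 mm up, frame 30 mm wide below it, 50 mm high in all, about 0.1 kg. Loose, stands upright on its wheels. The point is the middle of the vehicle, half-way up; y runs along its length, x across, z up. Either end may lead.
- tray_long: plywood tray lined with grey foam, the longest of the four: 235 mm clear length, 251 x 69 mm outside. Origin: middle of its underside, on the bench; x along its length, z up. Fixed. Bed 9 mm above the bench, walls 8 mm thick with tops at 32 mm, 53 mm clear width; no side walls over the middle 86 mm, so that fingers can reach down to the bed beside the vehicle.
- tray_medium: plywood tray lined with grey foam, the second longest: 195 mm clear length, 211 x 69 mm outside. Origin: middle of its underside, on the bench; x along its length, z up. Fixed. Bed 9 mm above the bench, walls 8 mm thick with tops at 32 mm, 53 mm clear width; no side walls over the middle 86 mm, so that fingers can reach down to the bed beside the vehicle.
- tray_short_1: plywood tray lined with grey foam, one of the two equal short ones: 155 mm clear length, 171 x 69 mm outside. Origin: middle of its underside, on the bench; x along its length, z up. Fixed. Bed 9 mm above the bench, walls 8 mm thick with tops at 32 mm, 53 mm clear width; no side walls over the middle 86 mm, so that fingers can reach down to the bed beside the vehicle.
- tray_short_2: plywood tray lined with grey foam, the other short one: 155 mm clear length, 171 x 69 mm outside. Origin: middle of its underside, on the bench; x along its length, z up. Fixed. Bed 9 mm above the bench, walls 8 mm thick with tops at 32 mm, 53 mm clear width; no side walls over the middle 86 mm, so that fingers can reach down to the bed beside the vehicle.

How it is judged:
By the outcome, as a careful person would: the job done as asked, in the order asked, and still so for the second after the job is handed in, with the robot touching nothing.
It also fails if it takes over 96 s, if anything falls off the work surface, if the arm or the gripper's body presses on something with over 40 N, if the wrist force passes 120 N, or if a joint passes its speed limit or range.

### The arm

A 7-joint arm with a two-finger parallel gripper is mounted at the origin on a cart in front of the work surface, level with it; the furniture and walls round the work are solid. World frame = base frame: x ahead of the robot, y to its left, z up, the work surface at z = 0. Lengths are in m, angles in rad, forces in N, time in s.
With the tool pointing down it reaches from about 0.425 to 0.925 m from the base axis. Payload 6.8 kg.
Tool frame: the origin (TCP) lies at the very end of the fingers, on their centre line; the grasp point (between the pads) lies 19 mm behind it (bot.grasp_offset is the distance from the TCP to the grasp point, in m); z points along the fingers, y is the direction in which the jaws open and shut (so a half turn about z gives the same grasp; the last joint's range is limited). The gripper opens to 85 mm and grips with 20 to 120 N. Pads are 22 mm wide; open, the fingers measure 114 mm over their backs; the gripper's body (76 mm by 85 mm) begins 54 mm behind the grasp point. The pads swing forward as they close: fully open they stand 13 mm farther back than shut.
Start: joints at [1.214, 0.477, 0.022, 1.555, -0.011, 1.109, -0.083], TCP at [0.166, -0.654, 0.231] pointing down, gripper open.
Joint ranges: [-2.96, 2.96], [-0.34, 2.1], [-1.41, 1.46], [0.24, 2.44], [-1.37, 4.51], [0.17, 1.92], [-2.96, 2.96]. Speed limits (rad/s): [2.39, 2.39, 3.14, 3.14, 3.14, 3.14, 3.14].

### API

Orientations are given as a unit quaternion [w, x, y, z].
In Python, from station import monitor, cams, bot, finder gives the robot as it stands.
- The arm moves only by the tool jog_arm, never from a script. Its argument "plan" is a list of rows, each an object of numbers: "x", "y", "z": the shift along the tool's x, y, z as a fraction of full scale; "wx", "wy", "wz": the turn, a rotation vector about the tool's x, y, z as a fraction of full scale. A call has 1 to 12 rows; each row is the pose to reach, as a shift and turn from the pose measured when the call began, along the tool's axes at that moment, turning the shorter way round; what a row does not reach only later rows make up. Full scale, the value 1, is 20 cm for a shift and 180 degrees for a turn. A row lasts 1/12 s, in which the tool goes at most 41.7 mm and 7.16 degrees, less where a joint would pass 70% of its speed; a pose out of reach is approached as far as the arm can. A call with a number of a shift or a turn outside -1 to 1 is refused whole. A call with a gripper value outside its range is refused whole. "hand" is the opening, from -1 (shut) to 1 (fully open), set as the call begins (left out, the last holds). The fingers move at their own pace and stop on an object; "grip_force" is the grip in N (left out, the last holds). Time passes only in rows, so rows that repeat a pose let the fingers close. It gives the time, the measured TCP pose, the force and the opening at its end, in the units of the state.
- monitor.get_obs(): the state, without advancing time (a new reading comes with each control period).
- cams.read_camera(name): name is "side" or "top" or "wrist"; returns the picture (420x560x3 uint8, red, green, blue); there is no depth.
- cams.get_calibration(name): a dict with "fx", "fy", "cx", "cy" (pixels), "extrinsics" (4x4, takes a point from world to camera coordinates). Camera axes: x right, y down, z forward; pixel columns grow to the right and rows downward; lengths in m; the calibration is good to about 2 mm. A picture is of the moment at which its call begins: read the wrist's pose just before it. get_calibration takes no time and is no camera call; for the wrist camera it gives the pose at the moment of the call.
- bot.hand_in(): hands the job in, once; it reports no verdict.
Trained networks look in the newest picture that a camera, given by its name, has taken for a name from the list of things; names that differ only in an ending like _2 or _b are one class to them, and where a whole thing is asked for, a point or a joint stands for the part that bears it (a point fixed in the world has none). Each returns a list of dicts, best first, with "confidence" (0 to 1); they miss things now and then, are a little off and sometimes report something else, mostly with a low value. They report only what shows in the picture. A call takes as long as a camera call.
- finder.find_in(camera, target): "bbox" ([left, top, width, height] in pixels, round what is visible of it).
- finder.place_of(camera, target): "location" ([column, row] in pixels: a listed point, or the origin of a listed thing).
The state is a dict: "t": time; "q": joint angles; "joint_vel": joint speeds; "joint_torque": joint torques, N m; "eef_pos": TCP position; "tool_rot": TCP orientation; "contact_force": force on the tool from outside, world axes, zero at the start; "torque": the same for the moment, N m; "gripper_width": opening from 0.0 (shut) to 1.0 (fully open).
Only numpy, scipy, OpenCV 4.12 (cv2) and the standard library are available. Lean on these libraries where they do the work, as an engineer would, in place of code of your own. Each camera call takes 0.05 s, during which the arm holds its last target. There are 200 camera calls.

## Working session

There is one attempt and no reset: what is moved stays moved. The work goes in short steps, Python scripts to look and compute and a tool call to move; the robot and the scene stay as the last step left them, time stands still between calls to the robot, and variables do not carry over. Pictures are saved under pics/ and viewed, about 12 in all and at most 16, crops included, and the job is handed in when it is done.

Besides the shell and the picture viewer there is one more tool, called after "Emit:" by a JSON object that holds its "op" and its "data". jog_arm: Moves the arm, as the interface text tells. Shift numbers are shares of 20 cm and turn numbers shares of 180 degrees, none past 1 either way. Its arguments: {"type":"object","properties":{"plan":{"type":"array","items":{"type":"object","properties":{"x":{"type":"number","minimum":-1,"maximum":1},"y":{"type":"number","minimum":-1,"maximum":1},"z":{"type":"number","minimum":-1,"maximum":1},"wx":{"type":"number","minimum":-1,"maximum":1},"wy":{"type":"number","minimum":-1,"maximum":1},"wz":{"type":"number","minimum":-1,"maximum":1}}}},"hand":{"type":"number"},"grip_force":{"type":"number"}},"required":["plan"]}

```bash
mkdir -p pics; ls; python3 - <<'E'
from station import monitor,cams,bot,finder
import cv2,numpy as np
o=monitor.get_obs();print(o['t'],o['eef_pos'],o['tool_rot'],o['gripper_width'],bot.grasp_offset)
for c in['top','side']:
    cv2.imwrite(f'pics/{c}0.png',cams.read_camera(c)[:,:,::-1])
    k=cams.get_calibration(c);print(c,k)
    for n in['loco_large_mid','loco_small_mid','van_mid','tanker_mid','tray_long','tray_medium','tray_short_1']:
        print(n,[(np.round(d['location'],1).tolist(),round(d['confidence'],2)) for d in finder.place_of(c,n)][:4])
print(monitor.get_obs()['t'])
E
```

```text
pics
0.0 [ 0.16604495 -0.65362963  0.23031951] [-9.14615161e-04  9.92266978e-01  1.24118371e-01 -1.92662423e-04] 1.0023215956449714 0.0187
top {'fx': 461.7025295603326, 'fy': 461.7025295603326, 'cx': 282.66473612645024, 'cy': 202.6055364703631, 'extrinsics': array([[-0.0271555 , -0.99962797,  0.0025479 ,  0.03256192],
       [-0.98338014,  0.02625622, -0.17964999,  0.53460773],
       [ 0.17951626, -0.00738404, -0.98372729,  1.21920568],
       [ 0.        ,  0.        ,  0.        ,  1.        ]])}
loco_large_mid [([304.5, 195.2], 0.77), ([386.2, 206.0], 0.75)]
loco_small_mid [([343.5, 214.4], 0.6)]
van_mid [([383.9, 205.7], 0.74)]
tanker_mid [([422.7, 216.6], 0.61)]
tray_long [([301.2, 193.7], 0.53)]
tray_medium [([130.7, 201.9], 0.77), ([172.4, 222.0], 0.24)]
tray_short_1 [([213.9, 203.6], 0.66), ([174.3, 217.6], 0.64)]
side {'fx': 529.5315115348286, 'fy': 529.5315115348286, 'cx': 282.02662219124846, 'cy': 210.9643547615873, 'extrinsics': array([[-0.06961035,  0.99752098,  0.01030955,  0.00838633],
       [ 0.62753492,  0.05182048, -0.77686199, -0.2852957 ],
       [-0.77547039, -0.04760803, -0.6295865 ,  1.76383054],
       [ 0.        ,  0.        ,  0.        ,  1.        ]])}
loco_large_mid [([256.3, 228.5], 0.93)]
loco_small_mid [([213.9, 214.9], 0.82), ([169.1, 218.6], 0.25)]
van_mid [([167.6, 218.1], 0.63)]
tanker_mid [([128.0, 206.5], 0.95)]
tray_long [([303.9, 237.3], 0.6)]
tray_medium [([450.3, 243.1], 0.85)]
tray_short_1 [([355.2, 236.4], 0.64), ([393.3, 229.6], 0.59)]
0.8
```

View pics/top0.png

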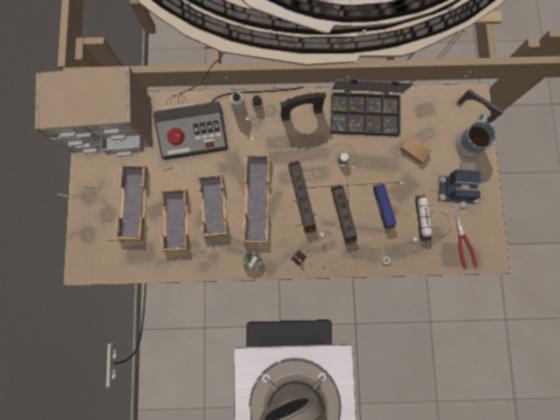

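View pics/side0.png

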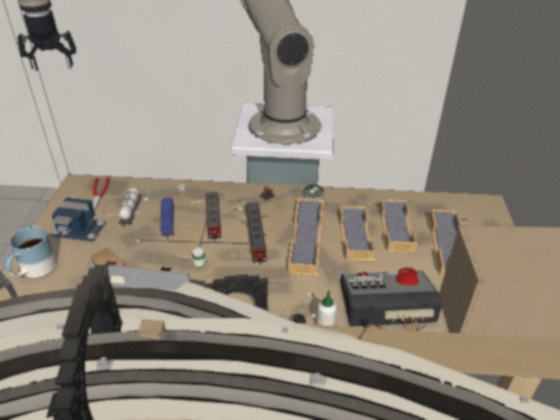

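The top view shows the trays as medium (131,202), short (175,220), short (213,206) and long (257,198). The vehicles are the large loco (302,196), small loco (344,214), van (384,205) and tanker (425,217). The side view agrees. Next I'll rectify the top view to get poses.

```bash
cat > h.py <<'E'
import numpy as np,cv2
def P(k,p):
    c=k['extrinsics'][:3,:3]@np.array(p,float)+k['extrinsics'][:3,3]
    return np.array([k['fx']*c[0]/c[2]+k['cx'],k['fy']*c[1]/c[2]+k['cy']])
def back(k,uv,z):
    R=k['extrinsics'][:3,:3];t=k['extrinsics'][:3,3]
    o=-R.T@t;d=R.T@[(uv[0]-k['cx'])/k['fx'],(uv[1]-k['cy'])/k['fy'],1]
    return o+d*(z-o[2])/d[2]
def rect(im,k,z,x0,x1,y0,y1,s):
    "rectified plane z: col grows with -y, row grows with -x, s px per m"
    w,h=(y1-y0)*s,(x1-x0)*s
    src=np.float32([P(k,(x,y,z)) for x,y in((x1,y1),(x1,y0),(x0,y0),(x0,y1))])
    M=cv2.getPerspectiveTransform(src,np.float32([[0,0],[w,0],[w,h],[0,h]]))
    return cv2.warpPerspective(im,M,(int(w),int(h)),flags=cv2.INTER_CUBIC)
def tri(ks,uvs):
    A=[]
    for k,(u,v) in zip(ks,uvs):
        M=k['extrinsics'][:3];A+=[(u-k['cx'])/k['fx']*M[2]-M[0],(v-k['cy'])/k['fy']*M[2]-M[1]]
    A=np.array(A);return np.linalg.lstsq(A[:,:3],-A[:,3],rcond=None)[0]
E
python3 - <<'E'
from station import cams
from h import *
T,S=[cams.get_calibration(c) for c in('top','side')]
for n,a,b in[('lg',(304.5,195.2),(256.3,228.5)),('sm',(343.5,214.4),(213.9,214.9)),('van',(383.9,205.7),(167.6,218.1)),('tank',(422.7,216.6),(128,206.5)),('long',(257,198),(303.9,237.3)),('med',(130.7,201.9),(450.3,243.1)),('sA',(213.9,203.6),(393.3,229.6)),('sB',(174.3,217.6),(355.2,236.4)),('sA2',(213.9,203.6),(355.2,236.4)),('sB2',(174.3,217.6),(393.3,229.6))]:
    print(n,tri((T,S),(a,b)).round(4),back(T,a,.0225).round(4))
im=cv2.imread('pics/top0.png')
cv2.imwrite('pics/rect.png',rect(im,T,.04,.38,.72,-.4,.4,1000))
E
```

```text
lg [ 0.5585 -0.0388  0.0256] [ 0.5595 -0.044   0.0225]
sm [ 0.5029 -0.151   0.0159] [ 0.502  -0.1508  0.0225]
van [ 0.5248 -0.2667  0.0154] [ 0.5236 -0.2652  0.0225]
tank [ 0.4912 -0.376   0.0187] [ 0.4899 -0.3714  0.0225]
long [0.5585 0.0879 0.0051] [0.5551 0.0896 0.0225]
med [0.5558 0.4469 0.0097] [0.5534 0.4434 0.0225]
sA [0.546  0.2574 0.0303] [0.5423 0.2105 0.0225]
sB [ 0.512   0.272  -0.0078] [0.5056 0.3207 0.0225]
sA2 [0.5455 0.2132 0.0055] [0.5423 0.2105 0.0225]
sB2 [0.5081 0.3184 0.0042] [0.5056 0.3207 0.0225]
```

View pics/rect.png

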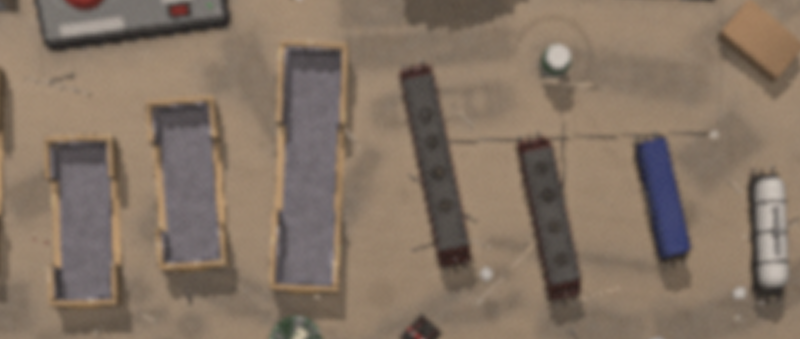

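```bash
python3 - <<'E'
from station import cams
from h import *
T=cams.get_calibration('top');im=cv2.imread('pics/top0.png')
for n,z,x,y in[('lg',.043,.555,-.036),('sm',.043,.488,-.149),('van',.04,.52,-.262),('tank',.035,.485,-.37)]:
    r=rect(im,T,z,x-.14,x+.14,y-.05,y+.05,2000)
    hsv=cv2.cvtColor(r,cv2.COLOR_BGR2HSV).astype(int)
    H,Sx,V=hsv[...,0],hsv[...,1],hsv[...,2]
    m={'van':(H>100)&(H<130)&(Sx>100),'tank':(V>165)&(Sx<60)}.get(n,((V<95)&(Sx<60))|(((H<8)|(H>170))&(Sx>80)))
    m=cv2.morphologyEx(m.astype(np.uint8)*255,cv2.MORPH_OPEN,np.ones((15,15)))
    cs=max(cv2.findContours(m,0,2)[0],key=cv2.contourArea)
    (c,rr),wh,a=cv2.minAreaRect(cs)
    p=cs[:,0].astype(float);d=cv2.fitLine(cs,2,0,.01,.01)[:2,0]
    print(n,'x',round(x+.14-rr/2000,4),'y',round(y+.05-c/2000,4),np.array(wh)/2,a)
r=rect(im,T,.032,.40,.70,.04,.24,2600);cv2.imwrite('pics/t1.png',r)
r=rect(im,T,.032,.40,.70,.28,.48,2600);cv2.imwrite('pics/t2.png',r)
a=cv2.imread('pics/t1.png');cv2.imwrite('pics/tt.png',cv2.resize(np.hstack([a,r]),(800,600)))
E
```

```text
lg x 0.5574 y -0.0349 [175.34109497  31.46587181] 77.98851776123047
sm x 0.5039 y -0.1506 [135.50886536  32.43889236] 78.07067108154297
van x 0.5226 y -0.2645 [111.6427536   22.18614006] 77.00537872314453
tank x 0.5317 y -0.373 [19.5 20. ] 90.0
```

View pics/tt.png

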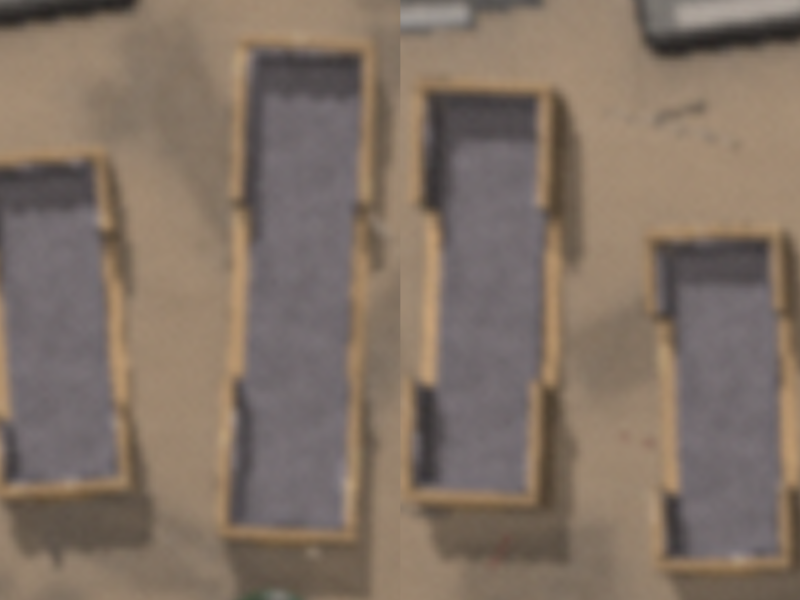

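The tray poses are x, y, yaw: long (.5545, .092, −2°), medium (.5525, .440, −2°), short A (.535, .212, 4°) and short B (.499, .319, 2°). First I'll hover near the tanker and van with the wrist camera.

```bash
cat > g.py <<'E'
import sys,numpy as np
from scipy.spatial.transform import Rotation as Ro
from station import monitor
def go(*tg):
    "print jog numbers for chained targets (x,y,z,yaw deg), tool straight down"
    o=monitor.get_obs();p=np.array(o['eef_pos']);q=o['tool_rot'];R=Ro.from_quat([q[1],q[2],q[3],q[0]])
    X=R.as_matrix()[:,0]
    print('t',round(o['t'],2),'p',p.round(4),'yaw',round(np.degrees(np.arctan2(X[1],X[0])),2),'F',np.round(o['contact_force'],1),'w',round(o['gripper_width'],3))
    for x,y,z,a in tg:
        a=np.radians(a);M=np.array([[np.cos(a),np.sin(a),0],[np.sin(a),-np.cos(a),0],[0,0,-1]])
        d=R.inv().apply(np.array([x,y,z])-p)/.2;w=(R.inv()*Ro.from_matrix(M)).as_rotvec()/np.pi
        D=np.linalg.norm(d)*.2;n=max(D/.0417,np.degrees(np.linalg.norm(w)*np.pi)/7.16)
        print(dict(zip(['x','y','z','wx','wy','wz'],(np.r_[d,w]).round(4).tolist())),'rows>=',round(n,1))
        p=np.array([x,y,z]);R=Ro.from_matrix(M)
if __name__=='__main__': go(*[tuple(map(float,s.split(','))) for s in sys.argv[1:]])
E
python3 g.py .32,-.51,.23,14 .45,-.373,.25,5
```

```text
t 0.8 p [ 0.1662 -0.6542  0.2313] yaw 14.26 F [ 0.7  0.7 -0.6] w 0.999
{'x': 0.9228, 'y': -0.5096, 'z': 0.0066, 'wx': 0.0, 'wy': -0.0, 'wz': 0.0014} rows>= 5.1
{'x': 0.7964, 'y': -0.5074, 'z': -0.1, 'wx': 0.0, 'wy': 0.0, 'wz': 0.05} rows>= 4.6
```

Emit:
{"op": "jog_arm", "data": {"plan": [{"x": 0.46, "y": -0.255}, {"x": 0.92, "y": -0.51}, {"x": 0.92, "y": -0.51}, {"x": 0.92, "y": -0.51}, {"x": 0.92, "y": -0.51}, {"x": 0.92, "y": -0.51}, {"x": 0.92, "y": -0.51}], "hand": 1}}

```text
invalid input at $.plan[0]: expected keys x, y, z, wx, wy, wz
```

```bash
python3 g.py .45,-.34,.27,5
```

```text
t 0.8 p [ 0.1662 -0.6542  0.2313] yaw 14.26 F [ 0.7  0.7 -0.6] w 0.999
{'x': 1.7621, 'y': -1.1733, 'z': -0.1934, 'wx': 0.0, 'wy': -0.0, 'wz': 0.0514} rows>= 10.2
```

All keys are required.

Emit:
{"op": "jog_arm", "data": {"plan": [{"x": 0.46, "y": -0.255, "z": 0, "wx": 0, "wy": 0, "wz": 0}, {"x": 0.92, "y": -0.51, "z": 0, "wx": 0, "wy": 0, "wz": 0}, {"x": 0.92, "y": -0.51, "z": 0, "wx": 0, "wy": 0, "wz": 0}, {"x": 0.92, "y": -0.51, "z": 0, "wx": 0, "wy": 0, "wz": 0}, {"x": 0.92, "y": -0.51, "z": 0, "wx": 0, "wy": 0, "wz": 0}, {"x": 0.92, "y": -0.51, "z": 0, "wx": 0, "wy": 0, "wz": 0}, {"x": 0.92, "y": -0.51, "z": 0, "wx": 0, "wy": 0, "wz": 0}], "hand": 1}}

```text
t: 1.38
eef_pos: [0.3228, -0.5075, 0.2316]
tool_rot: [-0.0, 0.992, 0.127, 0.001]
contact_force: [-1.6, -1.0, -0.0]
gripper_width: 1.001
```

```bash
python3 g.py .45,-.34,.27,5
```

```text
t 1.38 p [ 0.3228 -0.5075  0.2316] yaw 14.64 F [-1.6 -1.  -0. ] w 1.001
{'x': 0.8273, 'y': -0.6496, 'z': -0.1905, 'wx': -0.0001, 'wy': -0.0005, 'wz': 0.0536} rows>= 5.1
```

Emit:
{"op": "jog_arm", "data": {"plan": [{"x": 0.4, "y": -0.32, "z": -0.1, "wx": 0, "wy": 0, "wz": 0.027}, {"x": 0.827, "y": -0.65, "z": -0.19, "wx": 0, "wy": 0, "wz": 0.054}, {"x": 0.827, "y": -0.65, "z": -0.19, "wx": 0, "wy": 0, "wz": 0.054}, {"x": 0.827, "y": -0.65, "z": -0.19, "wx": 0, "wy": 0, "wz": 0.054}, {"x": 0.827, "y": -0.65, "z": -0.19, "wx": 0, "wy": 0, "wz": 0.054}, {"x": 0.827, "y": -0.65, "z": -0.19, "wx": 0, "wy": 0, "wz": 0.054}, {"x": 0.827, "y": -0.65, "z": -0.19, "wx": 0, "wy": 0, "wz": 0.054}, {"x": 0.827, "y": -0.65, "z": -0.19, "wx": 0, "wy": 0, "wz": 0.054}]}}

```text
t: 2.05
eef_pos: [0.4492, -0.3413, 0.2699]
tool_rot: [0.0, 0.999, 0.043, 0.0]
contact_force: [-0.2, -0.2, -0.6]
gripper_width: 1.0
```

```bash
python3 - <<'E'
from station import cams,finder
from h import *
from g import go
go((.485,-.373,.1,1))
k=cams.get_calibration('wrist');im=cams.read_camera('wrist')[:,:,::-1].copy()
cv2.imwrite('pics/w1.png',im)
np.save('w1.npy',k,allow_pickle=True)
for n,z in[('tanker_mid',.025),('van_mid',.0205)]:
  for d in finder.place_of('wrist',n)[:2]: print(n,np.round(d['location'],1),d['confidence'],back(k,d['location'],z).round(4))
cv2.imwrite('pics/w1r.png',rect(im,k,.035,.38,.62,-.45,-.2,2400))
E
```

```text
t 2.05 p [ 0.4492 -0.3413  0.2699] yaw 4.88 F [-0.2 -0.2 -0.6] w 1.0
{'x': 0.1639, 'y': 0.1729, 'z': 0.8498, 'wx': 0.0002, 'wy': -0.0003, 'wz': 0.0215} rows>= 4.2
tanker_mid [305.1 143.4] 0.86 [ 0.4919 -0.3782  0.025 ]
tanker_mid [120.1 114.5] 0.7 [ 0.5069 -0.1536  0.025 ]
van_mid [217.5 103.7] 0.92 [ 0.5291 -0.2685  0.0205]
```

View pics/w1r.png

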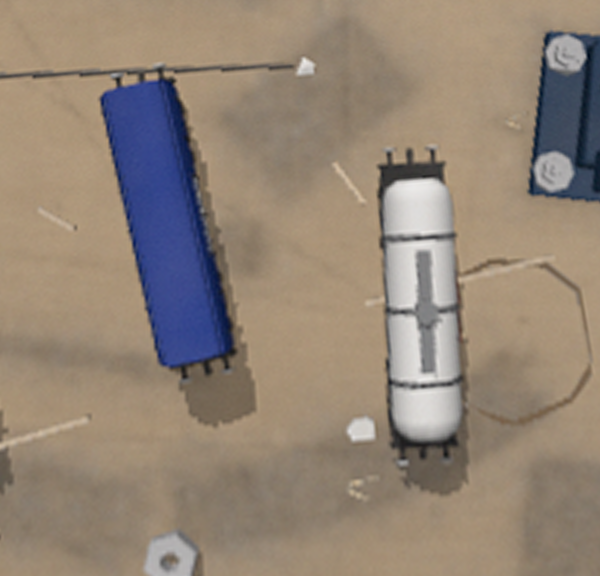

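The rectified wrist view shows the tanker centred at (423,311), yaw about 2°, and the van at (167,223), yaw about 12°. The wrist readings differ from the top camera by about 5 mm in y, so I'll use the wrist for everything. Tanker goes first.

```bash
python3 g.py .491,-.377,.1,2 .491,-.377,.009,2
```

```text
t 2.2 p [ 0.4481 -0.3423  0.2695] yaw 4.68 F [-0.1  0.1 -1.7] w 1.005
{'x': 0.1997, 'y': 0.1903, 'z': 0.8474, 'wx': -0.0, 'wy': -0.0, 'wz': 0.0149} rows>= 4.3
{'x': 0.0, 'y': 0.0, 'z': 0.455, 'wx': 0.0, 'wy': 0.0, 'wz': 0.0} rows>= 2.2
```

Emit:
{"op": "jog_arm", "data": {"plan": [{"x": 0.2, "y": 0.19, "z": 0.1, "wx": 0, "wy": 0, "wz": 0.015}, {"x": 0.2, "y": 0.19, "z": 0.3, "wx": 0, "wy": 0, "wz": 0.015}, {"x": 0.2, "y": 0.19, "z": 0.5, "wx": 0, "wy": 0, "wz": 0.015}, {"x": 0.2, "y": 0.19, "z": 0.7, "wx": 0, "wy": 0, "wz": 0.015}, {"x": 0.2, "y": 0.19, "z": 0.847, "wx": 0, "wy": 0, "wz": 0.015}, {"x": 0.2, "y": 0.19, "z": 0.847, "wx": 0, "wy": 0, "wz": 0.015}, {"x": 0.2, "y": 0.19, "z": 0.847, "wx": 0, "wy": 0, "wz": 0.015}, {"x": 0.2, "y": 0.19, "z": 0.847, "wx": 0, "wy": 0, "wz": 0.015}]}}

```text
t: 2.87
eef_pos: [0.4915, -0.3787, 0.102]
tool_rot: [0.001, 1.0, 0.016, 0.001]
contact_force: [-0.1, -0.4, -0.0]
gripper_width: 0.998
```

```bash
python3 g.py .491,-.377,.009,2
```

```text
t 2.87 p [ 0.4915 -0.3787  0.102 ] yaw 1.88 F [-0.1 -0.4 -0. ] w 0.998
{'x': -0.0032, 'y': -0.0093, 'z': 0.4649, 'wx': 0.0006, 'wy': -0.0006, 'wz': -0.0006} rows>= 2.2
```

Emit:
{"op": "jog_arm", "data": {"plan": [{"x": 0, "y": -0.01, "z": 0.15, "wx": 0, "wy": 0, "wz": 0}, {"x": 0, "y": -0.01, "z": 0.3, "wx": 0, "wy": 0, "wz": 0}, {"x": 0, "y": -0.01, "z": 0.4, "wx": 0, "wy": 0, "wz": 0}, {"x": 0, "y": -0.01, "z": 0.465, "wx": 0, "wy": 0, "wz": 0}, {"x": 0, "y": -0.01, "z": 0.465, "wx": 0, "wy": 0, "wz": 0}, {"x": 0, "y": -0.01, "z": 0.465, "wx": 0, "wy": 0, "wz": 0}, {"x": 0, "y": -0.01, "z": 0.465, "wx": 0, "wy": 0, "wz": 0}]}}

```text
t: 3.45
eef_pos: [0.4931, -0.378, 0.0113]
tool_rot: [0.002, 1.0, 0.016, 0.003]
contact_force: [0.2, -0.6, 0.3]
gripper_width: 1.002
```

Emit:
{"op": "jog_arm", "data": {"plan": [{"x": 0, "y": 0, "z": 0, "wx": 0, "wy": 0, "wz": 0}, {"x": 0, "y": 0, "z": 0, "wx": 0, "wy": 0, "wz": 0}, {"x": 0, "y": 0, "z": 0, "wx": 0, "wy": 0, "wz": 0}, {"x": 0, "y": 0, "z": 0, "wx": 0, "wy": 0, "wz": 0}, {"x": 0, "y": 0, "z": 0, "wx": 0, "wy": 0, "wz": 0}, {"x": 0, "y": 0, "z": 0, "wx": 0, "wy": 0, "wz": 0}, {"x": 0, "y": 0, "z": 0, "wx": 0, "wy": 0, "wz": 0}, {"x": 0, "y": 0, "z": 0, "wx": 0, "wy": 0, "wz": 0}, {"x": 0, "y": 0, "z": 0, "wx": 0, "wy": 0, "wz": 0}, {"x": 0, "y": 0, "z": 0, "wx": 0, "wy": 0, "wz": 0}], "hand": -1, "grip_force": 30}}

```text
t: 4.28
eef_pos: [0.4933, -0.378, 0.0118]
tool_rot: [0.002, 1.0, 0.016, 0.003]
contact_force: [-0.8, 1.7, 6.0]
gripper_width: 0.334
```

```bash
python3 g.py .491,-.377,.15,2
```

```text
t 4.28 p [ 0.4933 -0.378   0.0118] yaw 1.87 F [-0.8  1.7  6. ] w 0.334
{'x': -0.0078, 'y': -0.0025, 'z': -0.691, 'wx': 0.0013, 'wy': -0.0017, 'wz': -0.0007} rows>= 3.3
```

Emit:
{"op": "jog_arm", "data": {"plan": [{"x": 0, "y": 0, "z": -0.1, "wx": 0, "wy": 0, "wz": 0}, {"x": 0, "y": 0, "z": -0.25, "wx": 0, "wy": 0, "wz": 0}, {"x": 0, "y": 0, "z": -0.4, "wx": 0, "wy": 0, "wz": 0}, {"x": 0, "y": -0.05, "z": -0.55, "wx": 0, "wy": 0, "wz": 0}, {"x": 0, "y": -0.2, "z": -0.75, "wx": 0, "wy": 0, "wz": 0}, {"x": 0, "y": -0.4, "z": -0.95, "wx": 0, "wy": 0, "wz": 0}, {"x": 0, "y": -0.6, "z": -1, "wx": 0, "wy": 0, "wz": 0}, {"x": 0, "y": -0.8, "z": -1, "wx": 0, "wy": 0, "wz": 0}, {"x": 0, "y": -1, "z": -1, "wx": 0, "wy": 0, "wz": 0}, {"x": 0, "y": -1, "z": -1, "wx": 0, "wy": 0, "wz": 0}]}}

```text
t: 5.12
eef_pos: [0.4858, -0.1709, 0.2117]
tool_rot: [0.001, 1.0, 0.019, 0.003]
contact_force: [-0.9, 0.9, -1.1]
gripper_width: 0.334
```

Emit:
{"op": "jog_arm", "data": {"plan": [{"x": 0, "y": -0.15, "z": 0, "wx": 0, "wy": 0, "wz": 0}, {"x": 0, "y": -0.35, "z": 0, "wx": 0, "wy": 0, "wz": 0}, {"x": 0, "y": -0.55, "z": 0, "wx": 0, "wy": 0, "wz": 0}, {"x": 0, "y": -0.75, "z": 0, "wx": 0, "wy": 0, "wz": 0}, {"x": 0, "y": -0.95, "z": 0, "wx": 0, "wy": 0, "wz": 0}, {"x": 0, "y": -1, "z": 0, "wx": 0, "wy": 0, "wz": 0}]}}

```text
t: 5.62
eef_pos: [0.4772, 0.0359, 0.2115]
tool_rot: [-0.0, 1.0, 0.024, 0.003]
contact_force: [0.7, 0.6, -1.2]
gripper_width: 0.338
```

```bash
python3 g.py .47,.15,.26,2
```

```text
t 5.62 p [0.4772 0.0359 0.2115] yaw 2.71 F [ 0.7  0.6 -1.2] w 0.338
{'x': -0.0073, 'y': -0.5715, 'z': -0.2422, 'wx': -0.0002, 'wy': -0.0021, 'wz': 0.0039} rows>= 3.0
```

Emit:
{"op": "jog_arm", "data": {"plan": [{"x": 0, "y": -0.2, "z": -0.1, "wx": 0, "wy": 0, "wz": 0}, {"x": 0, "y": -0.4, "z": -0.2, "wx": 0, "wy": 0, "wz": 0}, {"x": -0.05, "y": -0.6, "z": -0.3, "wx": 0, "wy": 0, "wz": 0}, {"x": -0.1, "y": -0.8, "z": -0.45, "wx": 0, "wy": 0, "wz": 0}, {"x": -0.1, "y": -0.85, "z": -0.5, "wx": 0, "wy": 0, "wz": 0}, {"x": -0.1, "y": -0.85, "z": -0.5, "wx": 0, "wy": 0, "wz": 0}, {"x": -0.1, "y": -0.85, "z": -0.5, "wx": 0, "wy": 0, "wz": 0}]}}

```text
t: 6.2
eef_pos: [0.4484, 0.207, 0.3128]
tool_rot: [-0.001, 1.0, 0.026, 0.005]
contact_force: [0.6, -0.6, -0.6]
gripper_width: 0.332
```

```bash
python3 - <<'E'
from station import cams,finder
from h import *
from g import go
go()
k=cams.get_calibration('wrist');im=cams.read_camera('wrist')[:,:,::-1].copy()
cv2.imwrite('pics/w2.png',im)
for n in['tray_short_1','tray_long','tray_medium']:
  for d in finder.place_of('wrist',n)[:2]: print(n,np.round(d['location'],1),round(d['confidence'],2),back(k,d['location'],0).round(4))
cv2.imwrite('pics/w2r.png',rect(im,k,.032,.39,.69,.03,.37,1700))
np.save('w2k.npy',k,allow_pickle=True)
E
```

```text
t 6.2 p [0.4484 0.207  0.3128] yaw 2.96 F [ 0.6 -0.6 -0.6] w 0.332
tray_short_1 [194.  121.6] 0.89 [0.5082 0.3221 0.    ]
tray_short_1 [269.6 100.2] 0.87 [0.5424 0.2164 0.    ]
tray_long [359.3  93.3] 0.56 [0.5579 0.093  0.    ]
tray_medium [105.9  79. ] 0.69 [0.5582 0.4411 0.    ]
```

View pics/w2r.png

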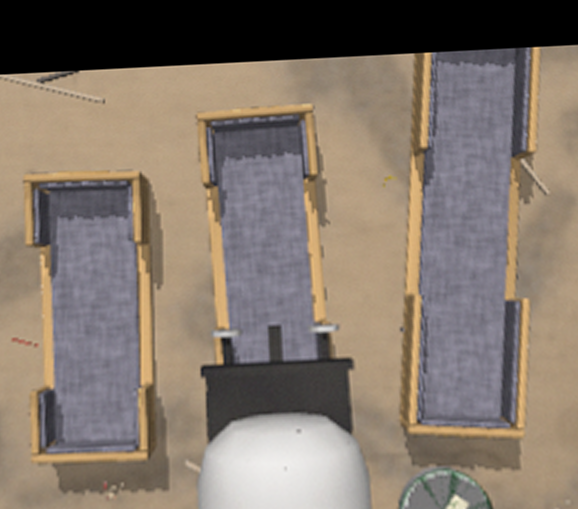

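Wrist measurements: short A (.541, .2145, 4.2°), short B (.505, .320, 1.7°), long (.5575, .093, −2.2°). The tanker goes into A.

```bash
python3 g.py .543,.2145,.13,4.2 .543,.2145,.021,4.2
```

```text
t 6.4 p [0.4484 0.2029 0.3103] yaw 2.57 F [ 0.6  0.4 -1. ] w 0.337
{'x': 0.4706, 'y': -0.0376, 'z': 0.9037, 'wx': 0.0003, 'wy': -0.0015, 'wz': -0.0091} rows>= 4.9
{'x': 0.0, 'y': 0.0, 'z': 0.545, 'wx': 0.0, 'wy': 0.0, 'wz': 0.0} rows>= 2.6
```

Emit:
{"op": "jog_arm", "data": {"plan": [{"x": 0.2, "y": -0.038, "z": 0.15, "wx": 0, "wy": -0.001, "wz": -0.009}, {"x": 0.4, "y": -0.038, "z": 0.3, "wx": 0, "wy": -0.001, "wz": -0.009}, {"x": 0.47, "y": -0.038, "z": 0.5, "wx": 0, "wy": -0.001, "wz": -0.009}, {"x": 0.47, "y": -0.038, "z": 0.7, "wx": 0, "wy": -0.001, "wz": -0.009}, {"x": 0.47, "y": -0.038, "z": 0.85, "wx": 0, "wy": -0.001, "wz": -0.009}, {"x": 0.47, "y": -0.038, "z": 0.9, "wx": 0, "wy": -0.001, "wz": -0.009}, {"x": 0.47, "y": -0.038, "z": 0.9, "wx": 0, "wy": -0.001, "wz": -0.009}, {"x": 0.47, "y": -0.038, "z": 0.9, "wx": 0, "wy": -0.001, "wz": -0.009}, {"x": 0.47, "y": -0.038, "z": 0.9, "wx": 0, "wy": -0.001, "wz": -0.009}]}}

```text
t: 7.15
eef_pos: [0.5443, 0.2152, 0.1333]
tool_rot: [-0.0, 0.999, 0.036, 0.003]
contact_force: [0.5, 0.4, -1.2]
gripper_width: 0.337
```

```bash
python3 g.py .543,.2145,.021,4.2
```

```text
t 7.15 p [0.5443 0.2152 0.1333] yaw 4.17 F [ 0.5  0.4 -1.2] w 0.337
{'x': -0.0095, 'y': 0.0032, 'z': 0.5616, 'wx': -0.0001, 'wy': -0.0017, 'wz': -0.0001} rows>= 2.7
```

Emit:
{"op": "jog_arm", "data": {"plan": [{"x": -0.005, "y": 0.003, "z": 0.15, "wx": 0, "wy": -0.0015, "wz": 0}, {"x": -0.005, "y": 0.003, "z": 0.3, "wx": 0, "wy": -0.0015, "wz": 0}, {"x": -0.01, "y": 0.003, "z": 0.42, "wx": 0, "wy": -0.0015, "wz": 0}, {"x": -0.01, "y": 0.003, "z": 0.48, "wx": 0, "wy": -0.0015, "wz": 0}, {"x": -0.01, "y": 0.003, "z": 0.52, "wx": 0, "wy": -0.0015, "wz": 0}, {"x": -0.01, "y": 0.003, "z": 0.54, "wx": 0, "wy": -0.0015, "wz": 0}, {"x": -0.01, "y": 0.003, "z": 0.55, "wx": 0, "wy": -0.0015, "wz": 0}, {"x": -0.01, "y": 0.003, "z": 0.55, "wx": 0, "wy": -0.0015, "wz": 0}, {"x": -0.01, "y": 0.003, "z": 0.55, "wx": 0, "wy": -0.0015, "wz": 0}]}}

```text
t: 7.9
eef_pos: [0.5438, 0.2149, 0.0245]
tool_rot: [-0.001, 0.999, 0.036, 0.001]
contact_force: [0.7, -0.1, -1.4]
gripper_width: 0.334
```

```bash
python3 - <<'E'
from station import cams
import cv2
from g import go
go((.543,.2145,.021,4.2))
cv2.imwrite('pics/s3.png',cv2.resize(cams.read_camera('side')[150:300,250:500,::-1],None,fx=3,fy=3))
cv2.imwrite('pics/w3.png',cams.read_camera('wrist')[:,:,::-1])
E
```

```text
t 7.9 p [0.5438 0.2149 0.0245] yaw 4.16 F [ 0.7 -0.1 -1.4] w 0.334
{'x': -0.0041, 'y': 0.0019, 'z': 0.0177, 'wx': -0.0003, 'wy': -0.0008, 'wz': -0.0002} rows>= 0.1
```

View pics/w3.png

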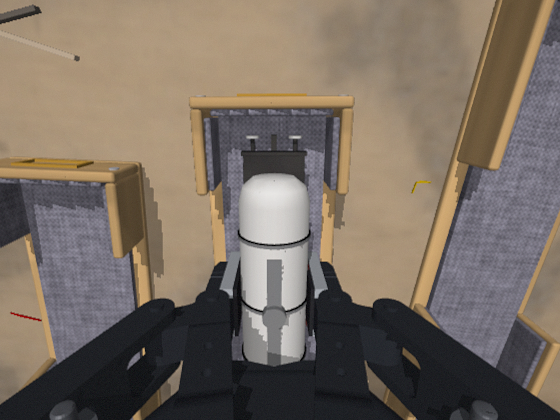

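The tanker sits straight between the walls: buffers at about row 136, end-wall inner edge at about row 110. I'll check the end gap by back-projection.

```bash
python3 - <<'E'
from station import cams
from h import *
from g import go
go((.543,.2145,.0205,4.2))
k=cams.get_calibration('wrist')
print('wall',back(k,(273,109),.032),'buffer',back(k,(273,136),.025),back(k,(273,136),.03))
for x in (.541+.0775,.541+.0695):print(P(k,(x,.2145+(x-.541)*.073,.032)),P(k,(x,.2145+(x-.541)*.073,.026)))
E
```

```text
t 8.0 p [0.5436 0.2148 0.0243] yaw 4.17 F [ 0.1 -0.3 -1.6] w 0.339
{'x': -0.0029, 'y': 0.0015, 'z': 0.019, 'wx': -0.0003, 'wy': -0.0007, 'wz': -0.0002} rows>= 0.1
wall [0.62174574 0.21981115 0.032     ] buffer [0.61032036 0.21898386 0.025     ] [0.61069244 0.21900742 0.03      ]
[271.6083594 117.0729118] [271.67710878 116.82560199]
[271.6365904  136.72151794] [271.70296705 135.65963756]
```

Emit:
{"op": "jog_arm", "data": {"plan": [{"x": 0.01, "y": 0, "z": 0, "wx": 0, "wy": 0, "wz": 0}, {"x": 0.012, "y": 0, "z": 0.008, "wx": 0, "wy": 0, "wz": 0}, {"x": 0.012, "y": 0, "z": 0.016, "wx": 0, "wy": 0, "wz": 0}, {"x": 0.012, "y": 0, "z": 0.022, "wx": 0, "wy": 0, "wz": 0}, {"x": 0.012, "y": 0, "z": 0.022, "wx": 0, "wy": 0, "wz": 0}, {"x": 0.012, "y": 0, "z": 0.022, "wx": 0, "wy": 0, "wz": 0}]}}

```text
t: 8.5
eef_pos: [0.5464, 0.2151, 0.0208]
tool_rot: [-0.0, 0.999, 0.036, 0.001]
contact_force: [-1.8, -1.4, 7.9]
gripper_width: 0.339
```

```bash
python3 g.py .5445,.2145,.0208,4.2
```

```text
t 8.5 p [0.5464 0.2151 0.0208] yaw 4.16 F [-1.8 -1.4  7.9] w 0.339
{'x': -0.0096, 'y': 0.0024, 'z': -0.0002, 'wx': -0.0003, 'wy': -0.0009, 'wz': -0.0002} rows>= 0.0
```

Emit:
{"op": "jog_arm", "data": {"plan": [{"x": 0, "y": 0, "z": 0, "wx": 0, "wy": 0, "wz": 0}, {"x": 0, "y": 0, "z": 0, "wx": 0, "wy": 0, "wz": 0}, {"x": 0, "y": 0, "z": 0, "wx": 0, "wy": 0, "wz": 0}, {"x": 0, "y": 0, "z": 0, "wx": 0, "wy": 0, "wz": 0}, {"x": 0, "y": 0, "z": -0.05, "wx": 0, "wy": 0, "wz": 0}, {"x": 0, "y": 0, "z": -0.15, "wx": 0, "wy": 0, "wz": 0}, {"x": 0, "y": 0, "z": -0.35, "wx": 0, "wy": 0, "wz": 0}, {"x": 0, "y": 0, "z": -0.55, "wx": 0, "wy": 0, "wz": 0}, {"x": -0.1, "y": 0, "z": -0.75, "wx": 0, "wy": 0, "wz": 0}, {"x": -0.2, "y": 0, "z": -0.95, "wx": 0, "wy": 0, "wz": 0}, {"x": -0.2, "y": 0, "z": -1, "wx": 0, "wy": 0, "wz": 0}, {"x": -0.2, "y": 0, "z": -1, "wx": 0, "wy": 0, "wz": 0}], "hand": 0.4}}

```text
t: 9.5
eef_pos: [0.5069, 0.2136, 0.2262]
tool_rot: [-0.002, 0.999, 0.037, 0.005]
contact_force: [0.2, -0.3, 0.2]
gripper_width: 0.699
```

```bash
python3 - <<'E'
from station import cams,finder
from h import *
from g import go
go((.50,.02,.22,6),(.515,-.15,.22,12),(.52,-.27,.2,12))
k=cams.get_calibration('wrist');im=cams.read_camera('wrist')[:,:,::-1].copy()
cv2.imwrite('pics/w4.png',im)
for n,z in[('tray_short_1',0),('tanker_mid',.034)]:
  for d in finder.place_of('wrist',n)[:2]: print(n,np.round(d['location'],1),round(d['confidence'],2),back(k,d['location'],z).round(4))
E
```

```text
t 9.5 p [0.5069 0.2136 0.2262] yaw 4.23 F [ 0.2 -0.3  0.2] w 0.699
{'x': -0.1061, 'y': 0.9629, 'z': 0.0265, 'wx': -0.001, 'wy': -0.0035, 'wz': -0.0098} rows>= 4.6
{'x': -0.0143, 'y': 0.8532, 'z': 0.0, 'wx': 0.0, 'wy': 0.0, 'wz': -0.0333} rows>= 4.1
{'x': -0.1003, 'y': 0.5921, 'z': 0.1, 'wx': 0.0, 'wy': 0.0, 'wz': 0.0} rows>= 2.9
tray_short_1 [274.4 152.4] 0.62 [0.54   0.2143 0.    ]
tray_short_1 [184.4 172. ] 0.56 [0.5086 0.3207 0.    ]
tanker_mid [280.7 155. ] 0.66 [0.5417 0.2077 0.034 ]
```

View pics/w4.png

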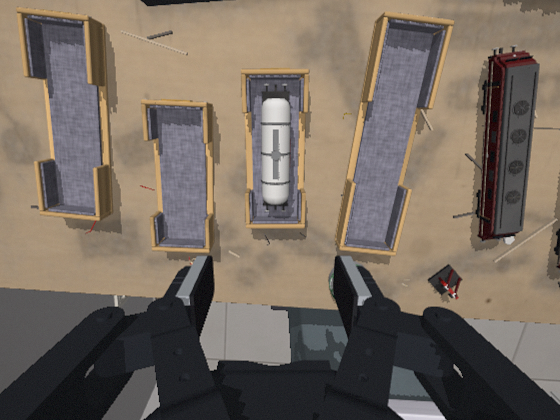

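The tanker sits inside short A with clearance at both ends (tanker rows 90–208, walls about 75–225). Now the van.

Emit:
{"op": "jog_arm", "data": {"plan": [{"x": -0.05, "y": 0.15, "z": 0, "wx": 0, "wy": -0.003, "wz": -0.01}, {"x": -0.1, "y": 0.35, "z": 0, "wx": 0, "wy": -0.003, "wz": -0.01}, {"x": -0.1, "y": 0.55, "z": 0, "wx": 0, "wy": -0.003, "wz": -0.01}, {"x": -0.1, "y": 0.75, "z": 0, "wx": 0, "wy": -0.003, "wz": -0.01}, {"x": -0.1, "y": 0.95, "z": 0, "wx": 0, "wy": -0.003, "wz": -0.01}, {"x": -0.1, "y": 1, "z": 0, "wx": 0, "wy": -0.003, "wz": -0.01}], "hand": 1}}

```text
t: 10.15
eef_pos: [0.4995, 0.0028, 0.2183]
tool_rot: [0.001, 0.999, 0.047, -0.005]
contact_force: [-0.3, -0.3, -0.0]
gripper_width: 0.999
```

Emit:
{"op": "jog_arm", "data": {"plan": [{"x": 0, "y": 0.2, "z": 0, "wx": 0, "wy": 0, "wz": -0.01}, {"x": 0, "y": 0.4, "z": 0, "wx": 0, "wy": 0, "wz": -0.02}, {"x": 0, "y": 0.6, "z": 0, "wx": 0, "wy": 0, "wz": -0.03}, {"x": 0, "y": 0.8, "z": 0, "wx": 0, "wy": 0, "wz": -0.03}, {"x": 0, "y": 1, "z": 0, "wx": 0, "wy": 0, "wz": -0.03}, {"x": 0, "y": 1, "z": 0, "wx": 0, "wy": 0, "wz": -0.03}]}}

```text
t: 10.65
eef_pos: [0.5167, -0.2064, 0.2168]
tool_rot: [0.003, 0.996, 0.088, -0.007]
contact_force: [-0.6, -0.7, -0.2]
gripper_width: 0.996
```

```bash
python3 - <<'E'
from station import cams,finder
from h import *
from g import go
go((.5285,-.269,.06,12),(.5285,-.269,.009,12))
k=cams.get_calibration('wrist');im=cams.read_camera('wrist')[:,:,::-1].copy()
cv2.imwrite('pics/w5r.png',rect(im,k,.042,.36,.66,-.32,.02,1700))
for n,z in[('van_mid',.0205),('loco_small_mid',.0225),('loco_large_mid',.0225)]:
  for d in finder.place_of('wrist',n)[:2]: print(n,np.round(d['location'],1),round(d['confidence'],2),back(k,d['location'],z).round(4))
E
```

```text
t 10.65 p [ 0.5167 -0.2064  0.2168] yaw 10.15 F [-0.6 -0.7 -0.2] w 0.996
{'x': 0.0144, 'y': 0.315, 'z': 0.7855, 'wx': 0.0013, 'wy': 0.0047, 'wz': -0.0103} rows>= 4.1
{'x': 0.0, 'y': 0.0, 'z': 0.255, 'wx': 0.0, 'wy': 0.0, 'wz': 0.0} rows>= 1.2
van_mid [325.3 180. ] 0.63 [ 0.5281 -0.2654  0.0205]
loco_small_mid [223.4 185.5] 0.94 [ 0.5025 -0.1545  0.0225]
loco_large_mid [112.5 114.6] 0.82 [ 0.5574 -0.0321  0.0225]
```

View pics/w5r.png

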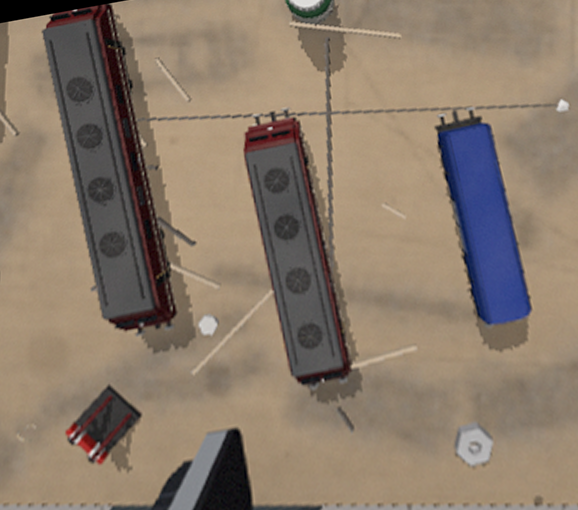

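Van centre is about (.5285, -.267), yaw 11.5°. I'll descend in two stages.

```bash
python3 g.py .5285,-.267,.06,11.5
```

```text
t 10.85 p [ 0.5181 -0.1948  0.2175] yaw 10.91 F [0.9 0.6 0.2] w 1.0
{'x': -0.0068, 'y': 0.3647, 'z': 0.7873, 'wx': -0.0002, 'wy': 0.0041, 'wz': -0.0033} rows>= 4.2
```

Emit:
{"op": "jog_arm", "data": {"plan": [{"x": 0, "y": 0.15, "z": 0, "wx": 0, "wy": 0.004, "wz": -0.003}, {"x": -0.006, "y": 0.365, "z": 0.1, "wx": 0, "wy": 0.004, "wz": -0.003}, {"x": -0.006, "y": 0.365, "z": 0.3, "wx": 0, "wy": 0.004, "wz": -0.003}, {"x": -0.006, "y": 0.365, "z": 0.5, "wx": 0, "wy": 0.004, "wz": -0.003}, {"x": -0.006, "y": 0.365, "z": 0.6, "wx": 0, "wy": 0.004, "wz": -0.003}, {"x": -0.006, "y": 0.365, "z": 0.7, "wx": 0, "wy": 0.004, "wz": -0.003}, {"x": -0.006, "y": 0.365, "z": 0.7, "wx": 0, "wy": 0.004, "wz": -0.003}, {"x": -0.006, "y": 0.365, "z": 0.7, "wx": 0, "wy": 0.004, "wz": -0.003}]}}

```text
t: 11.52
eef_pos: [0.5287, -0.2648, 0.0766]
tool_rot: [-0.001, 0.995, 0.101, -0.001]
contact_force: [0.6, 0.3, 0.0]
gripper_width: 0.998
```

```bash
python3 - <<'E'
from station import cams,finder
from h import *
from g import go
go((.5285,-.267,.009,11.5))
k=cams.get_calibration('wrist');im=cams.read_camera('wrist')[:,:,::-1].copy()
cv2.imwrite('pics/w6.png',im)
for n,z in[('van_mid',.0205)]:
  for d in finder.place_of('wrist',n)[:2]: print(n,np.round(d['location'],1),round(d['confidence'],2),back(k,d['location'],z).round(4))
go((.5285,-.267,.009,11.5))
E
```

```text
t 11.52 p [ 0.5287 -0.2648  0.0766] yaw 11.6 F [0.6 0.3 0. ] w 0.998
{'x': -0.0022, 'y': 0.0116, 'z': 0.3382, 'wx': -0.001, 'wy': 0.0007, 'wz': 0.0006} rows>= 1.6
van_mid [276.9 228.3] 0.88 [ 0.5298 -0.268   0.0205]
t 11.62 p [ 0.5302 -0.2662  0.0788] yaw 11.54 F [-0.7  0.1 -0.5] w 1.002
{'x': -0.0094, 'y': 0.0023, 'z': 0.3489, 'wx': -0.0, 'wy': -0.0004, 'wz': 0.0002} rows>= 1.7
```

Emit:
{"op": "jog_arm", "data": {"plan": [{"x": -0.004, "y": 0.005, "z": 0.12, "wx": 0, "wy": 0, "wz": 0}, {"x": -0.004, "y": 0.005, "z": 0.25, "wx": 0, "wy": 0, "wz": 0}, {"x": -0.004, "y": 0.005, "z": 0.33, "wx": 0, "wy": 0, "wz": 0}, {"x": -0.004, "y": 0.005, "z": 0.35, "wx": 0, "wy": 0, "wz": 0}, {"x": -0.004, "y": 0.005, "z": 0.35, "wx": 0, "wy": 0, "wz": 0}, {"x": -0.004, "y": 0.005, "z": 0.35, "wx": 0, "wy": 0, "wz": 0}]}}

```text
t: 12.12
eef_pos: [0.5309, -0.2676, 0.0104]
tool_rot: [0.0, 0.995, 0.101, 0.002]
contact_force: [0.8, -0.4, -0.2]
gripper_width: 1.004
```

Emit:
{"op": "jog_arm", "data": {"plan": [{"x": 0, "y": 0, "z": 0, "wx": 0, "wy": 0, "wz": 0}, {"x": 0, "y": 0, "z": 0, "wx": 0, "wy": 0, "wz": 0}, {"x": 0, "y": 0, "z": 0, "wx": 0, "wy": 0, "wz": 0}, {"x": 0, "y": 0, "z": 0, "wx": 0, "wy": 0, "wz": 0}, {"x": 0, "y": 0, "z": 0, "wx": 0, "wy": 0, "wz": 0}, {"x": 0, "y": 0, "z": 0, "wx": 0, "wy": 0, "wz": 0}, {"x": 0, "y": 0, "z": 0, "wx": 0, "wy": 0, "wz": 0}, {"x": 0, "y": 0, "z": 0, "wx": 0, "wy": 0, "wz": 0}, {"x": 0, "y": 0, "z": 0, "wx": 0, "wy": 0, "wz": 0}, {"x": 0, "y": 0, "z": 0, "wx": 0, "wy": 0, "wz": 0}], "hand": -1, "grip_force": 30}}

```text
t: 12.95
eef_pos: [0.5314, -0.2678, 0.0111]
tool_rot: [0.001, 0.995, 0.101, 0.002]
contact_force: [-0.4, -0.1, 5.7]
gripper_width: 0.347
```

Emit:
{"op": "jog_arm", "data": {"plan": [{"x": 0, "y": 0, "z": -0.1, "wx": 0, "wy": 0, "wz": 0}, {"x": 0, "y": 0, "z": -0.25, "wx": 0, "wy": 0, "wz": 0}, {"x": 0, "y": 0, "z": -0.4, "wx": 0, "wy": 0, "wz": 0}, {"x": 0, "y": -0.05, "z": -0.55, "wx": 0, "wy": 0, "wz": 0}, {"x": 0, "y": -0.2, "z": -0.75, "wx": 0, "wy": 0, "wz": 0}, {"x": 0, "y": -0.4, "z": -0.95, "wx": 0, "wy": 0, "wz": 0}, {"x": 0, "y": -0.6, "z": -1, "wx": 0, "wy": 0, "wz": 0}, {"x": 0, "y": -0.8, "z": -1, "wx": 0, "wy": 0, "wz": 0}, {"x": 0, "y": -1, "z": -1, "wx": 0, "wy": 0, "wz": 0}, {"x": 0, "y": -1, "z": -1, "wx": 0, "wy": 0, "wz": 0}]}}

```text
t: 13.78
eef_pos: [0.4893, -0.0655, 0.2115]
tool_rot: [-0.0, 0.995, 0.104, 0.003]
contact_force: [-0.4, 0.6, -1.6]
gripper_width: 0.345
```

```bash
python3 g.py .47,.1,.23,6 .46,.29,.23,2
```

```text
t 13.78 p [ 0.4893 -0.0655  0.2115] yaw 11.91 F [-0.4  0.6 -1.6] w 0.345
{'x': 0.0767, 'y': -0.8298, 'z': -0.0924, 'wx': -0.0, 'wy': -0.0016, 'wz': 0.0328} rows>= 4.0
{'x': 0.0496, 'y': -0.95, 'z': 0.0, 'wx': 0.0, 'wy': 0.0, 'wz': 0.0222} rows>= 4.6
```

Emit:
{"op": "jog_arm", "data": {"plan": [{"x": 0.02, "y": -0.2, "z": -0.05, "wx": 0, "wy": -0.001, "wz": 0.01}, {"x": 0.04, "y": -0.4, "z": -0.09, "wx": 0, "wy": -0.001, "wz": 0.02}, {"x": 0.06, "y": -0.6, "z": -0.09, "wx": 0, "wy": -0.001, "wz": 0.03}, {"x": 0.077, "y": -0.8, "z": -0.09, "wx": 0, "wy": -0.001, "wz": 0.033}, {"x": 0.1, "y": -1, "z": -0.09, "wx": 0, "wy": -0.001, "wz": 0.033}, {"x": 0.1, "y": -1, "z": -0.09, "wx": 0, "wy": -0.001, "wz": 0.033}]}}

```text
t: 14.28
eef_pos: [0.4656, 0.1435, 0.2301]
tool_rot: [-0.002, 0.998, 0.058, 0.001]
contact_force: [-0.5, -0.0, -1.1]
gripper_width: 0.345
```

```bash
python3 g.py .48,.32,.22,1.7 .507,.32,.06,1.7
```

```text
t 14.28 p [0.4656 0.1435 0.2301] yaw 6.62 F [-0.5 -0.  -1.1] w 0.345
{'x': 0.173, 'y': -0.8683, 'z': 0.0551, 'wx': -0.0015, 'wy': -0.0009, 'wz': 0.0274} rows>= 4.3
{'x': 0.1349, 'y': 0.004, 'z': 0.8, 'wx': 0.0, 'wy': 0.0, 'wz': 0.0} rows>= 3.9
```

Emit:
{"op": "jog_arm", "data": {"plan": [{"x": 0.04, "y": -0.2, "z": 0, "wx": -0.001, "wy": 0, "wz": 0.01}, {"x": 0.08, "y": -0.4, "z": 0.02, "wx": -0.001, "wy": 0, "wz": 0.02}, {"x": 0.13, "y": -0.6, "z": 0.04, "wx": -0.001, "wy": 0, "wz": 0.027}, {"x": 0.17, "y": -0.8, "z": 0.05, "wx": -0.001, "wy": 0, "wz": 0.027}, {"x": 0.17, "y": -0.87, "z": 0.055, "wx": -0.001, "wy": 0, "wz": 0.027}, {"x": 0.17, "y": -0.87, "z": 0.055, "wx": -0.001, "wy": 0, "wz": 0.027}, {"x": 0.17, "y": -0.87, "z": 0.055, "wx": -0.001, "wy": 0, "wz": 0.027}]}}

```text
t: 14.87
eef_pos: [0.4785, 0.3212, 0.2192]
tool_rot: [-0.001, 1.0, 0.017, 0.001]
contact_force: [0.3, -0.4, -0.9]
gripper_width: 0.35
```

```bash
python3 g.py .507,.32,.06,1.7
```

```text
t 14.87 p [0.4785 0.3212 0.2192] yaw 1.93 F [ 0.3 -0.4 -0.9] w 0.35
{'x': 0.1411, 'y': 0.0116, 'z': 0.7963, 'wx': -0.0004, 'wy': -0.0004, 'wz': 0.0013} rows>= 3.9
```

Emit:
{"op": "jog_arm", "data": {"plan": [{"x": 0.14, "y": 0.01, "z": 0.15, "wx": 0, "wy": 0, "wz": 0.001}, {"x": 0.14, "y": 0.01, "z": 0.35, "wx": 0, "wy": 0, "wz": 0.001}, {"x": 0.14, "y": 0.01, "z": 0.55, "wx": 0, "wy": 0, "wz": 0.001}, {"x": 0.14, "y": 0.01, "z": 0.7, "wx": 0, "wy": 0, "wz": 0.001}, {"x": 0.14, "y": 0.01, "z": 0.8, "wx": 0, "wy": 0, "wz": 0.001}, {"x": 0.14, "y": 0.01, "z": 0.83, "wx": 0, "wy": 0, "wz": 0.001}, {"x": 0.14, "y": 0.01, "z": 0.83, "wx": 0, "wy": 0, "wz": 0.001}, {"x": 0.14, "y": 0.01, "z": 0.83, "wx": 0, "wy": 0, "wz": 0.001}]}}

```text
t: 15.53
eef_pos: [0.5077, 0.3196, 0.0542]
tool_rot: [-0.001, 1.0, 0.015, 0.001]
contact_force: [0.5, -0.0, -0.2]
gripper_width: 0.345
```

```bash
python3 - <<'E'
from station import cams,finder
from h import *
from g import go
go((.507,.32,.0205,1.7))
k=cams.get_calibration('wrist');im=cams.read_camera('wrist')[:,:,::-1].copy()
cv2.imwrite('pics/w7.png',im);np.save('w7k.npy',k,allow_pickle=True)
for x in (.505+.0775,):
  for w in(-.0265,.0265): print(P(k,(x-w*.03,.32+w+(x-.505)*.03,.032)))
E
```

```text
t 15.53 p [0.5077 0.3196 0.0542] yaw 1.68 F [ 0.5 -0.  -0.2] w 0.345
{'x': -0.0037, 'y': -0.0017, 'z': 0.1686, 'wx': -0.0004, 'wy': -0.0007, 'wz': -0.0001} rows>= 0.8
[322.78707407 116.55147397]
[218.86674791 116.59077322]
```

View pics/w7.png

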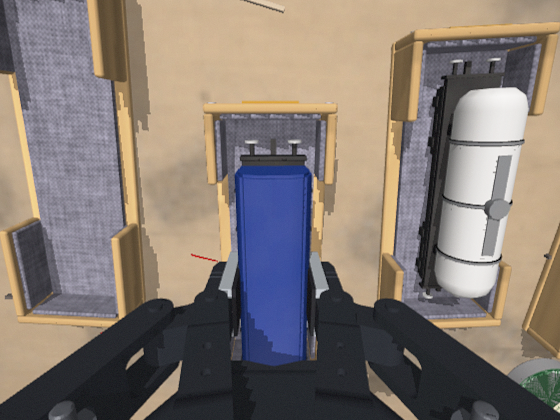

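The van is straight between the walls: tray inner edge at row 112 against 116 predicted, so x goes about 2 mm further. Lowering now.

Emit:
{"op": "jog_arm", "data": {"plan": [{"x": 0.005, "y": 0, "z": 0.06, "wx": 0, "wy": 0, "wz": 0}, {"x": 0.007, "y": 0, "z": 0.11, "wx": 0, "wy": 0, "wz": 0}, {"x": 0.007, "y": 0, "z": 0.14, "wx": 0, "wy": 0, "wz": 0}, {"x": 0.007, "y": 0, "z": 0.155, "wx": 0, "wy": 0, "wz": 0}, {"x": 0.007, "y": 0, "z": 0.165, "wx": 0, "wy": 0, "wz": 0}, {"x": 0.007, "y": 0, "z": 0.17, "wx": 0, "wy": 0, "wz": 0}, {"x": 0.007, "y": 0, "z": 0.17, "wx": 0, "wy": 0, "wz": 0}, {"x": 0.007, "y": 0, "z": 0.17, "wx": 0, "wy": 0, "wz": 0}]}}

```text
t: 16.25
eef_pos: [0.5096, 0.3206, 0.0211]
tool_rot: [-0.001, 1.0, 0.015, 0.002]
contact_force: [0.2, 0.0, -0.5]
gripper_width: 0.347
```

Emit:
{"op": "jog_arm", "data": {"plan": [{"x": 0, "y": 0, "z": 0.004, "wx": 0, "wy": 0, "wz": 0}, {"x": 0, "y": 0, "z": 0.008, "wx": 0, "wy": 0, "wz": 0}, {"x": 0, "y": 0, "z": 0.008, "wx": 0, "wy": 0, "wz": 0}, {"x": 0, "y": 0, "z": 0.008, "wx": 0, "wy": 0, "wz": 0}]}}

```text
t: 16.58
eef_pos: [0.5099, 0.3209, 0.02]
tool_rot: [-0.001, 1.0, 0.015, 0.002]
contact_force: [-0.1, 0.1, 3.3]
gripper_width: 0.347
```

Emit:
{"op": "jog_arm", "data": {"plan": [{"x": 0, "y": 0, "z": 0, "wx": 0, "wy": 0, "wz": 0}, {"x": 0, "y": 0, "z": 0, "wx": 0, "wy": 0, "wz": 0}, {"x": 0, "y": 0, "z": 0, "wx": 0, "wy": 0, "wz": 0}, {"x": 0, "y": 0, "z": 0, "wx": 0, "wy": 0, "wz": 0}, {"x": 0, "y": 0, "z": -0.05, "wx": 0, "wy": 0, "wz": 0}, {"x": 0, "y": 0, "z": -0.15, "wx": 0, "wy": 0, "wz": 0}, {"x": 0, "y": 0, "z": -0.35, "wx": 0, "wy": 0, "wz": 0}, {"x": 0, "y": 0, "z": -0.55, "wx": 0, "wy": 0, "wz": 0}, {"x": 0, "y": 0, "z": -0.75, "wx": 0, "wy": 0, "wz": 0}, {"x": 0, "y": 0, "z": -0.95, "wx": 0, "wy": 0, "wz": 0}, {"x": 0, "y": 0, "z": -1, "wx": 0, "wy": 0, "wz": 0}, {"x": 0, "y": 0, "z": -1, "wx": 0, "wy": 0, "wz": 0}], "hand": 0.4}}

```text
t: 17.58
eef_pos: [0.5108, 0.3219, 0.2252]
tool_rot: [-0.004, 1.0, 0.015, 0.006]
contact_force: [0.2, 0.1, -0.8]
gripper_width: 0.699
```

```bash
python3 - <<'E'
from station import cams,finder
from h import *
from g import go
go((.48,.14,.22,6),(.46,-.03,.22,12),(.48,-.155,.2,12))
k=cams.get_calibration('wrist');im=cams.read_camera('wrist')[:,:,::-1].copy()
cv2.imwrite('pics/w8r.png',rect(im,k,.032,.39,.70,.14,.49,1700))
for n,z in[('van_mid',.03),('tray_medium',0)]:
  for d in finder.place_of('wrist',n)[:2]: print(n,np.round(d['location'],1),round(d['confidence'],2),back(k,d['location'],z).round(4))
E
```

```text
t 17.58 p [0.5108 0.3219 0.2252] yaw 1.7 F [ 0.2  0.1 -0.8] w 0.699
{'x': -0.1812, 'y': 0.9049, 'z': 0.0175, 'wx': -0.0022, 'wy': -0.0038, 'wz': -0.0239} rows>= 4.4
{'x': -0.1883, 'y': 0.8349, 'z': 0.0, 'wx': 0.0, 'wy': 0.0, 'wz': -0.0333} rows>= 4.1
{'x': -0.0321, 'y': 0.6321, 'z': 0.1, 'wx': 0.0, 'wy': 0.0, 'wz': 0.0} rows>= 3.1
van_mid [272.3 186.6] 0.84 [0.5097 0.3234 0.03  ]
tray_medium [173.2 139. ] 0.97 [0.556  0.4408 0.    ]
```

View pics/w8r.png

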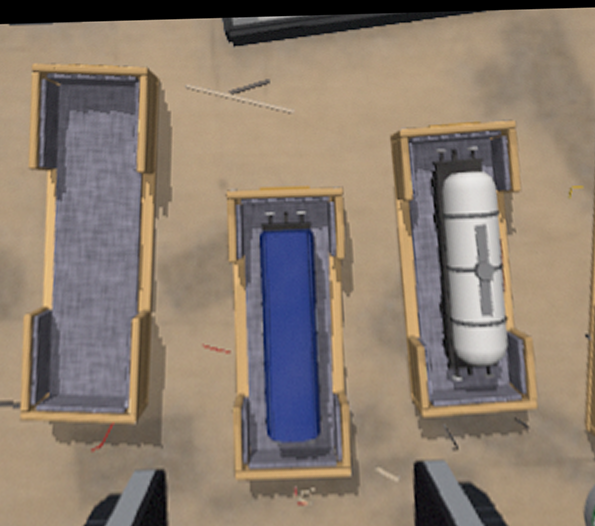

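Van and tanker are both seated with clearance all round. The medium tray is at (.557, .440, −2.3°). Next is the small loco.

Emit:
{"op": "jog_arm", "data": {"plan": [{"x": -0.05, "y": 0.2, "z": 0, "wx": -0.002, "wy": -0.004, "wz": -0.01}, {"x": -0.1, "y": 0.4, "z": 0, "wx": -0.002, "wy": -0.004, "wz": -0.02}, {"x": -0.15, "y": 0.6, "z": 0, "wx": -0.002, "wy": -0.004, "wz": -0.024}, {"x": -0.18, "y": 0.8, "z": 0, "wx": -0.002, "wy": -0.004, "wz": -0.024}, {"x": -0.18, "y": 1, "z": 0, "wx": -0.002, "wy": -0.004, "wz": -0.024}], "hand": 1}}

```text
t: 18.15
eef_pos: [0.4757, 0.1166, 0.2169]
tool_rot: [0.003, 0.999, 0.053, -0.007]
contact_force: [1.2, -0.8, 0.2]
gripper_width: 0.996
```

Emit:
{"op": "jog_arm", "data": {"plan": [{"x": -0.05, "y": 0.2, "z": 0, "wx": 0, "wy": 0, "wz": -0.01}, {"x": -0.1, "y": 0.4, "z": 0, "wx": 0, "wy": 0, "wz": -0.02}, {"x": -0.12, "y": 0.6, "z": 0, "wx": 0, "wy": 0, "wz": -0.03}, {"x": -0.15, "y": 0.8, "z": 0, "wx": 0, "wy": 0, "wz": -0.033}, {"x": -0.15, "y": 1, "z": 0, "wx": 0, "wy": 0, "wz": -0.033}]}}

```text
t: 18.57
eef_pos: [0.4646, -0.0877, 0.2167]
tool_rot: [0.002, 0.994, 0.105, -0.009]
contact_force: [0.3, 0.4, -0.5]
gripper_width: 0.999
```

```bash
python3 g.py .48,-.155,.2,12
```

```text
t 18.57 p [ 0.4646 -0.0877  0.2167] yaw 12.05 F [ 0.3  0.4 -0.5] w 0.999
{'x': 0.0064, 'y': 0.3451, 'z': 0.0844, 'wx': 0.0008, 'wy': 0.0057, 'wz': 0.0003} rows>= 1.7
```

Emit:
{"op": "jog_arm", "data": {"plan": [{"x": 0, "y": 0.2, "z": 0.05, "wx": 0, "wy": 0.005, "wz": 0}, {"x": 0, "y": 0.32, "z": 0.08, "wx": 0, "wy": 0.005, "wz": 0}, {"x": 0, "y": 0.32, "z": 0.08, "wx": 0, "wy": 0.005, "wz": 0}, {"x": 0, "y": 0.32, "z": 0.08, "wx": 0, "wy": 0.005, "wz": 0}, {"x": 0, "y": 0.32, "z": 0.08, "wx": 0, "wy": 0.005, "wz": 0}]}}

```text
t: 18.98
eef_pos: [0.4769, -0.1493, 0.1997]
tool_rot: [0.001, 0.994, 0.105, -0.002]
contact_force: [0.7, 0.3, -0.1]
gripper_width: 0.997
```

```bash
python3 - <<'E'
from station import cams,finder
from h import *
from g import go
go()
k=cams.get_calibration('wrist');im=cams.read_camera('wrist')[:,:,::-1].copy()
cv2.imwrite('pics/w9.png',im);np.save('w9k.npy',k,allow_pickle=True)
for n,z in[('loco_small_mid',.0225),('loco_large_mid',.0225)]:
  for d in finder.place_of('wrist',n)[:2]: print(n,np.round(d['location'],1),round(d['confidence'],2),back(k,d['location'],z).round(4))
go((.503,-.1545,.07,12))
E
```

```text
t 18.98 p [ 0.4769 -0.1493  0.1997] yaw 12.1 F [ 0.7  0.3 -0.1] w 0.997
loco_small_mid [281.7 160.4] 0.81 [ 0.5062 -0.1532  0.0225]
loco_large_mid [174.7  79.6] 0.6 [ 0.5602 -0.0364  0.0225]
t 19.13 p [ 0.4777 -0.1487  0.2007] yaw 12.21 F [0.6 0.1 0.3] w 0.999
{'x': 0.119, 'y': 0.0537, 'z': 0.6535, 'wx': 0.0006, 'wy': 0.0008, 'wz': 0.0012} rows>= 3.2
```

View pics/w9.png

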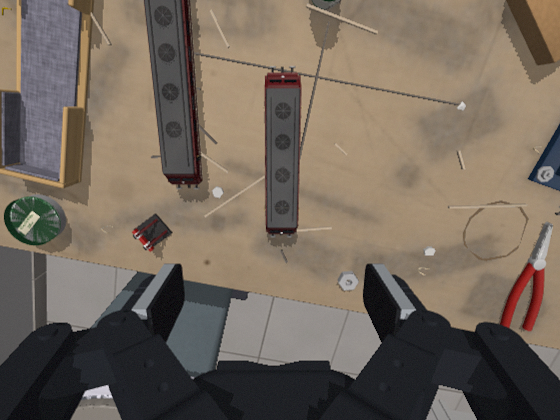

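The small loco runs from (283,68) to (281,236) over its couplings.

```bash
python3 - <<'E'
from h import *
k=np.load('w9k.npy',allow_pickle=True).item()
a,b=back(k,(283,68),.02),back(k,(281,236),.015)
print(a,b,(a+b)/2,np.linalg.norm(a-b),np.degrees(np.arctan2(*(a-b)[1::-1])))
a,b=back(k,(283,90),.045),back(k,(282,230),.045);print((a+b)/2,np.degrees(np.arctan2(*(a-b)[1::-1])))
E
python3 g.py .505,-.1545,.08,11.5
```

```text
[ 0.592099   -0.13536454  0.02      ] [ 0.42069291 -0.17169403  0.015     ] [ 0.50639595 -0.15352928  0.0175    ] 0.17528513513375243 11.966735200388028
[ 0.50554539 -0.15347022  0.045     ] 12.223749095812135
t 19.13 p [ 0.4777 -0.1487  0.2007] yaw 12.21 F [0.6 0.1 0.3] w 0.999
{'x': 0.1286, 'y': 0.0559, 'z': 0.6035, 'wx': 0.0006, 'wy': 0.0008, 'wz': 0.0039} rows>= 3.0
```

Emit:
{"op": "jog_arm", "data": {"plan": [{"x": 0.13, "y": 0.052, "z": 0.1, "wx": 0, "wy": 0, "wz": 0.001}, {"x": 0.132, "y": 0.052, "z": 0.3, "wx": 0, "wy": 0, "wz": 0.001}, {"x": 0.132, "y": 0.052, "z": 0.5, "wx": 0, "wy": 0, "wz": 0.001}, {"x": 0.132, "y": 0.052, "z": 0.6, "wx": 0, "wy": 0, "wz": 0.001}, {"x": 0.132, "y": 0.052, "z": 0.6, "wx": 0, "wy": 0, "wz": 0.001}, {"x": 0.132, "y": 0.052, "z": 0.75, "wx": 0, "wy": 0, "wz": 0.001}, {"x": 0.132, "y": 0.052, "z": 0.87, "wx": 0, "wy": 0, "wz": 0.001}, {"x": 0.132, "y": 0.052, "z": 0.94, "wx": 0, "wy": 0, "wz": 0.001}, {"x": 0.132, "y": 0.052, "z": 0.96, "wx": 0, "wy": 0, "wz": 0.001}, {"x": 0.132, "y": 0.052, "z": 0.96, "wx": 0, "wy": 0, "wz": 0.001}, {"x": 0.132, "y": 0.052, "z": 0.96, "wx": 0, "wy": 0, "wz": 0.001}]}}

```text
t: 20.05
eef_pos: [0.5066, -0.1536, 0.0102]
tool_rot: [0.001, 0.994, 0.105, -0.0]
contact_force: [0.2, 0.0, -0.1]
gripper_width: 0.998
```

Emit:
{"op": "jog_arm", "data": {"plan": [{"x": 0, "y": 0, "z": 0, "wx": 0, "wy": 0, "wz": 0}, {"x": 0, "y": 0, "z": 0, "wx": 0, "wy": 0, "wz": 0}, {"x": 0, "y": 0, "z": 0, "wx": 0, "wy": 0, "wz": 0}, {"x": 0, "y": 0, "z": 0, "wx": 0, "wy": 0, "wz": 0}, {"x": 0, "y": 0, "z": 0, "wx": 0, "wy": 0, "wz": 0}, {"x": 0, "y": 0, "z": 0, "wx": 0, "wy": 0, "wz": 0}, {"x": 0, "y": 0, "z": 0, "wx": 0, "wy": 0, "wz": 0}, {"x": 0, "y": 0, "z": 0, "wx": 0, "wy": 0, "wz": 0}, {"x": 0, "y": 0, "z": 0, "wx": 0, "wy": 0, "wz": 0}, {"x": 0, "y": 0, "z": 0, "wx": 0, "wy": 0, "wz": 0}], "hand": -1, "grip_force": 50}}

```text
t: 20.88
eef_pos: [0.507, -0.1532, 0.011]
tool_rot: [0.001, 0.994, 0.105, 0.0]
contact_force: [-1.4, 0.3, 6.8]
gripper_width: 0.385
```

Emit:
{"op": "jog_arm", "data": {"plan": [{"x": 0, "y": 0, "z": -0.1, "wx": 0, "wy": 0, "wz": 0}, {"x": 0, "y": 0, "z": -0.25, "wx": 0, "wy": 0, "wz": 0}, {"x": 0, "y": 0, "z": -0.4, "wx": 0, "wy": 0, "wz": 0}, {"x": 0, "y": -0.05, "z": -0.55, "wx": 0, "wy": 0, "wz": 0}, {"x": 0, "y": -0.2, "z": -0.75, "wx": 0, "wy": 0, "wz": 0}, {"x": 0, "y": -0.4, "z": -0.95, "wx": 0, "wy": 0, "wz": 0}, {"x": 0, "y": -0.6, "z": -1, "wx": 0, "wy": 0, "wz": 0}, {"x": 0, "y": -0.8, "z": -1, "wx": 0, "wy": 0, "wz": 0}, {"x": 0, "y": -1, "z": -1, "wx": 0, "wy": 0, "wz": 0}, {"x": 0, "y": -1, "z": -1, "wx": 0, "wy": 0, "wz": 0}]}}

```text
t: 21.72
eef_pos: [0.463, 0.0489, 0.2111]
tool_rot: [0.0, 0.994, 0.108, 0.001]
contact_force: [-0.4, 0.5, -4.2]
gripper_width: 0.389
```

```bash
python3 g.py .48,.23,.22,6 .54,.42,.22,-2.3
```

```text
t 21.72 p [0.463  0.0489 0.2111] yaw 12.44 F [-0.4  0.5 -4.2] w 0.389
{'x': 0.2779, 'y': -0.866, 'z': -0.0451, 'wx': 0.0002, 'wy': -0.0003, 'wz': 0.0358} rows>= 4.4
{'x': 0.3977, 'y': -0.9134, 'z': 0.0, 'wx': 0.0, 'wy': 0.0, 'wz': 0.0461} rows>= 4.8
```

Emit:
{"op": "jog_arm", "data": {"plan": [{"x": 0.06, "y": -0.17, "z": -0.04, "wx": 0, "wy": 0, "wz": 0.01}, {"x": 0.12, "y": -0.35, "z": -0.04, "wx": 0, "wy": 0, "wz": 0.02}, {"x": 0.18, "y": -0.52, "z": -0.04, "wx": 0, "wy": 0, "wz": 0.03}, {"x": 0.24, "y": -0.7, "z": -0.04, "wx": 0, "wy": 0, "wz": 0.036}, {"x": 0.28, "y": -0.87, "z": -0.04, "wx": 0, "wy": 0, "wz": 0.036}, {"x": 0.28, "y": -0.87, "z": -0.04, "wx": 0, "wy": 0, "wz": 0.036}]}}

```text
t: 22.22
eef_pos: [0.4782, 0.2396, 0.219]
tool_rot: [-0.003, 0.998, 0.057, 0.0]
contact_force: [-0.3, 1.7, -3.7]
gripper_width: 0.386
```

```bash
python3 g.py .54,.42,.22,-2.3
```

```text
t 22.22 p [0.4782 0.2396 0.219 ] yaw 6.51 F [-0.3  1.7 -3.7] w 0.386
{'x': 0.4092, 'y': -0.8613, 'z': -0.0001, 'wx': -0.0016, 'wy': -0.0002, 'wz': 0.0489} rows>= 4.6
```

Emit:
{"op": "jog_arm", "data": {"plan": [{"x": 0.1, "y": -0.2, "z": 0, "wx": -0.001, "wy": 0, "wz": 0.012}, {"x": 0.2, "y": -0.4, "z": 0, "wx": -0.001, "wy": 0, "wz": 0.025}, {"x": 0.3, "y": -0.6, "z": 0, "wx": -0.001, "wy": 0, "wz": 0.037}, {"x": 0.4, "y": -0.8, "z": 0, "wx": -0.001, "wy": 0, "wz": 0.049}, {"x": 0.41, "y": -0.88, "z": 0, "wx": -0.001, "wy": 0, "wz": 0.049}, {"x": 0.41, "y": -0.88, "z": 0, "wx": -0.001, "wy": 0, "wz": 0.049}, {"x": 0.41, "y": -0.88, "z": 0, "wx": -0.001, "wy": 0, "wz": 0.049}]}}

```text
t: 22.8
eef_pos: [0.538, 0.4259, 0.2182]
tool_rot: [-0.001, 1.0, -0.018, -0.001]
contact_force: [-0.3, -0.9, -4.1]
gripper_width: 0.388
```

```bash
python3 g.py .558,.440,.055,-2.3
```

```text
t 22.8 p [0.538  0.4259 0.2182] yaw -2.08 F [-0.3 -0.9 -4.1] w 0.388
{'x': 0.0995, 'y': -0.0727, 'z': 0.816, 'wx': -0.0005, 'wy': 0.0008, 'wz': 0.0012} rows>= 4.0
```

Emit:
{"op": "jog_arm", "data": {"plan": [{"x": 0.1, "y": -0.072, "z": 0.1, "wx": 0, "wy": 0, "wz": 0.001}, {"x": 0.1, "y": -0.072, "z": 0.3, "wx": 0, "wy": 0, "wz": 0.001}, {"x": 0.1, "y": -0.072, "z": 0.5, "wx": 0, "wy": 0, "wz": 0.001}, {"x": 0.1, "y": -0.072, "z": 0.65, "wx": 0, "wy": 0, "wz": 0.001}, {"x": 0.1, "y": -0.072, "z": 0.77, "wx": 0, "wy": 0, "wz": 0.001}, {"x": 0.1, "y": -0.072, "z": 0.82, "wx": 0, "wy": 0, "wz": 0.001}, {"x": 0.1, "y": -0.072, "z": 0.82, "wx": 0, "wy": 0, "wz": 0.001}, {"x": 0.1, "y": -0.072, "z": 0.82, "wx": 0, "wy": 0, "wz": 0.001}]}}

```text
t: 23.47
eef_pos: [0.5585, 0.4391, 0.0547]
tool_rot: [-0.001, 1.0, -0.02, -0.001]
contact_force: [-0.1, 0.6, -3.4]
gripper_width: 0.39
```

```bash
python3 - <<'E'
from station import cams,finder
from h import *
from g import go
go((.558,.44,.02,-2.3))
k=cams.get_calibration('wrist');im=cams.read_camera('wrist')[:,:,::-1].copy()
cv2.imwrite('pics/w10.png',im);np.save('w10k.npy',k,allow_pickle=True)
x=.557+.0975
for w in(-.0265,.0265): print(P(k,(x+w*.04,.44+w-(x-.557)*.04,.032)))
E
```

```text
t 23.47 p [0.5585 0.4391 0.0547] yaw -2.3 F [-0.1  0.6 -3.4] w 0.39
{'x': -0.0022, 'y': -0.004, 'z': 0.1735, 'wx': -0.0004, 'wy': 0.0008, 'wz': -0.0} rows>= 0.8
[324.29177818  71.48998288]
[216.01760611  71.49098989]
```

View pics/w10.png

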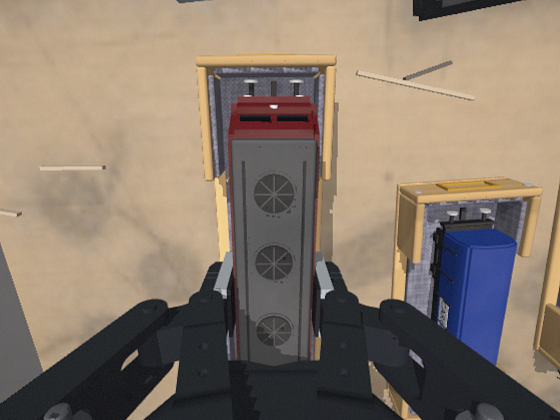

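The loco is aligned between the walls (inner edge row about 68, predicted 71; columns 213–326). I'll check the buffer tip against the wall, then lower.

```bash
python3 - <<'E'
from h import *
k=np.load('w10k.npy',allow_pickle=True).item()
print('wall',back(k,(270,68.5),.032)); 
for z in(.058,.064): print('buf',back(k,(273,81),z))
E
```

```text
wall [0.6558466  0.43611732 0.032     ]
buf [0.6479894  0.43494477 0.058     ]
buf [0.64749707 0.43495955 0.064     ]
```

Emit:
{"op": "jog_arm", "data": {"plan": [{"x": 0, "y": -0.003, "z": 0.06, "wx": 0, "wy": 0, "wz": 0}, {"x": 0, "y": -0.003, "z": 0.1, "wx": 0, "wy": 0, "wz": 0}, {"x": 0, "y": -0.003, "z": 0.12, "wx": 0, "wy": 0, "wz": 0}, {"x": 0, "y": -0.003, "z": 0.12, "wx": 0, "wy": 0, "wz": 0}, {"x": 0, "y": -0.003, "z": 0.12, "wx": 0, "wy": 0, "wz": 0}]}}

```text
t: 23.93
eef_pos: [0.5589, 0.4406, 0.0317]
tool_rot: [-0.001, 1.0, -0.02, -0.001]
contact_force: [0.5, 0.8, -4.1]
gripper_width: 0.387
```

The gap ahead is about 8 mm, so it's centred. Lowering the rest.

Emit:
{"op": "jog_arm", "data": {"plan": [{"x": 0, "y": 0, "z": 0.02, "wx": 0, "wy": 0, "wz": 0}, {"x": 0, "y": 0, "z": 0.038, "wx": 0, "wy": 0, "wz": 0}, {"x": 0, "y": 0, "z": 0.05, "wx": 0, "wy": 0, "wz": 0}, {"x": 0, "y": 0, "z": 0.056, "wx": 0, "wy": 0, "wz": 0}, {"x": 0, "y": 0, "z": 0.06, "wx": 0, "wy": 0, "wz": 0}, {"x": 0, "y": 0, "z": 0.06, "wx": 0, "wy": 0, "wz": 0}, {"x": 0, "y": 0, "z": 0.06, "wx": 0, "wy": 0, "wz": 0}]}}

```text
t: 24.52
eef_pos: [0.5588, 0.4406, 0.0201]
tool_rot: [-0.001, 1.0, -0.02, -0.001]
contact_force: [-2.7, -2.1, 1.2]
gripper_width: 0.389
```

Emit:
{"op": "jog_arm", "data": {"plan": [{"x": 0, "y": 0, "z": 0.002, "wx": 0, "wy": 0, "wz": 0}, {"x": 0, "y": 0, "z": 0.002, "wx": 0, "wy": 0, "wz": 0}, {"x": 0, "y": 0, "z": 0, "wx": 0, "wy": 0, "wz": 0}, {"x": 0, "y": 0, "z": 0, "wx": 0, "wy": 0, "wz": 0}, {"x": 0, "y": 0, "z": 0, "wx": 0, "wy": 0, "wz": 0}, {"x": 0, "y": 0, "z": -0.15, "wx": 0, "wy": 0, "wz": 0}, {"x": 0, "y": 0, "z": -0.35, "wx": 0, "wy": 0, "wz": 0}, {"x": 0, "y": 0, "z": -0.55, "wx": 0, "wy": 0, "wz": 0}, {"x": 0, "y": 0, "z": -0.75, "wx": 0, "wy": 0, "wz": 0}, {"x": 0, "y": 0, "z": -0.95, "wx": 0, "wy": 0, "wz": 0}, {"x": 0, "y": 0, "z": -1, "wx": 0, "wy": 0, "wz": 0}, {"x": 0, "y": 0, "z": -1, "wx": 0, "wy": 0, "wz": 0}], "hand": 0.4}}

```text
t: 25.52
eef_pos: [0.5608, 0.4421, 0.2255]
tool_rot: [-0.004, 1.0, -0.02, 0.003]
contact_force: [0.1, 0.3, -0.7]
gripper_width: 0.703
```

```bash
python3 - <<'E'
from station import cams,finder
from h import *
from g import go
go((.50,.26,.22,2),(.50,.08,.22,8),(.52,-.03,.2,12))
k=cams.get_calibration('wrist');im=cams.read_camera('wrist')[:,:,::-1].copy()
cv2.imwrite('pics/w11.png',im)
for n,z in[('loco_small_mid',.0315),('tray_medium',0)]:
  for d in finder.place_of('wrist',n)[:2]: print(n,np.round(d['location'],1),round(d['confidence'],2),back(k,d['location'],z).round(4))
E
```

```text
t 25.52 p [0.5608 0.4421 0.2255] yaw -2.31 F [ 0.1  0.3 -0.7] w 0.703
{'x': -0.267, 'y': 0.9224, 'z': 0.0184, 'wx': -0.0027, 'wy': -0.0017, 'wz': -0.0239} rows>= 4.6
{'x': -0.0314, 'y': 0.8995, 'z': 0.0, 'wx': 0.0, 'wy': 0.0, 'wz': -0.0333} rows>= 4.3
{'x': 0.0225, 'y': 0.5586, 'z': 0.1, 'wx': 0.0, 'wy': 0.0, 'wz': -0.0222} rows>= 2.7
loco_small_mid [276.5 187.4] 0.72 [0.5577 0.4394 0.0315]
```

View pics/w11.png

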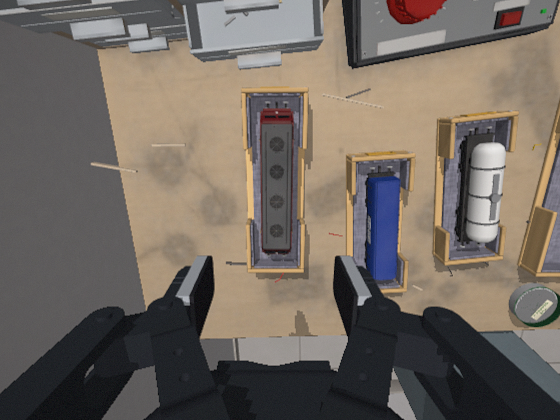

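The small loco is centred in the medium tray (loco rows 103–255, walls 92–268). Last is the large loco. I have two pictures left, so I'll measure with the finder.

Emit:
{"op": "jog_arm", "data": {"plan": [{"x": -0.05, "y": 0.17, "z": 0, "wx": -0.003, "wy": -0.002, "wz": -0.01}, {"x": -0.1, "y": 0.35, "z": 0, "wx": -0.003, "wy": -0.002, "wz": -0.02}, {"x": -0.17, "y": 0.55, "z": 0, "wx": -0.003, "wy": -0.002, "wz": -0.024}, {"x": -0.22, "y": 0.75, "z": 0, "wx": -0.003, "wy": -0.002, "wz": -0.024}, {"x": -0.26, "y": 0.92, "z": 0, "wx": -0.003, "wy": -0.002, "wz": -0.024}, {"x": -0.26, "y": 1, "z": 0, "wx": -0.003, "wy": -0.002, "wz": -0.024}], "hand": 1}}

```text
t: 26.17
eef_pos: [0.4962, 0.2357, 0.2161]
tool_rot: [0.007, 1.0, 0.016, -0.007]
contact_force: [0.2, -1.0, 0.3]
gripper_width: 0.996
```

Emit:
{"op": "jog_arm", "data": {"plan": [{"x": 0, "y": 0.2, "z": 0, "wx": 0, "wy": 0, "wz": -0.01}, {"x": 0, "y": 0.4, "z": 0, "wx": 0, "wy": 0, "wz": -0.02}, {"x": 0, "y": 0.6, "z": 0, "wx": 0, "wy": 0, "wz": -0.03}, {"x": 0, "y": 0.8, "z": 0, "wx": 0, "wy": 0, "wz": -0.035}, {"x": 0, "y": 1, "z": 0, "wx": 0, "wy": 0, "wz": -0.035}, {"x": 0, "y": 1, "z": 0, "wx": 0, "wy": 0, "wz": -0.035}]}}

```text
t: 26.67
eef_pos: [0.5014, 0.0258, 0.2166]
tool_rot: [0.009, 0.998, 0.065, -0.01]
contact_force: [-0.3, -0.9, 0.8]
gripper_width: 1.003
```

```bash
python3 g.py .50,-.03,.24,12
```

```text
t 26.67 p [0.5014 0.0258 0.2166] yaw 7.44 F [-0.3 -0.9  0.8] w 1.003
{'x': -0.0455, 'y': 0.2776, 'z': -0.1118, 'wx': 0.0048, 'wy': 0.0067, 'wz': -0.0253} rows>= 1.5
```

Emit:
{"op": "jog_arm", "data": {"plan": [{"x": -0.02, "y": 0.15, "z": -0.05, "wx": 0.005, "wy": 0.007, "wz": -0.025}, {"x": -0.045, "y": 0.27, "z": -0.11, "wx": 0.005, "wy": 0.007, "wz": -0.025}, {"x": -0.045, "y": 0.27, "z": -0.11, "wx": 0.005, "wy": 0.007, "wz": -0.025}, {"x": -0.045, "y": 0.27, "z": -0.11, "wx": 0.005, "wy": 0.007, "wz": -0.025}, {"x": -0.045, "y": 0.27, "z": -0.11, "wx": 0.005, "wy": 0.007, "wz": -0.025}, {"x": -0.045, "y": 0.27, "z": -0.11, "wx": 0.005, "wy": 0.007, "wz": -0.025}]}}

```text
t: 27.17
eef_pos: [0.4994, -0.027, 0.2385]
tool_rot: [-0.001, 0.994, 0.105, -0.0]
contact_force: [0.3, -0.0, 0.4]
gripper_width: 1.003
```

```bash
python3 - <<'E'
from station import cams,finder
from h import *
from g import go
k=cams.get_calibration('wrist');im=cams.read_camera('wrist')[:,:,::-1].copy()
cv2.imwrite('pics/w12.png',im)
for n,z in[('loco_large_mid',.0225),('loco_large_mid',.0225)]:
  for d in finder.place_of('wrist',n)[:1]: print(n,np.round(d['location'],1),round(d['confidence'],2),back(k,d['location'],z).round(4))
  for d in finder.find_in('wrist',n)[:1]: print(np.round(d['bbox'],1),round(d['confidence'],2))
# mask: grey roof + red, in rectified plane z=.045
x,y=.56,-.035
r=rect(im,k,.045,x-.13,x+.13,y-.05,y+.05,2000);cv2.imwrite('pics/w12r.png',r)
h=cv2.cvtColor(r,cv2.COLOR_BGR2HSV).astype(int);H,S,V=h[...,0],h[...,1],h[...,2]
roof=((S<45)&(V<140)&(V>40));red=((H<8)|(H>170))&(S>110)
for nm,m in(('roof',roof),('all',roof|red)):
    m=cv2.morphologyEx(m.astype(np.uint8)*255,cv2.MORPH_CLOSE,np.ones((7,7)));m=cv2.morphologyEx(m,cv2.MORPH_OPEN,np.ones((21,21)))
    c=max(cv2.findContours(m,0,2)[0],key=cv2.contourArea);(a,b),wh,an=cv2.minAreaRect(c)
    print(nm,'x',x+.13-b/2000,'y',y+.05-a/2000,np.array(wh)/2,an)
go((.56,-.035,.08,12))
E
```

```text
loco_large_mid [291.4 130.8] 0.77 [ 0.5583 -0.0361  0.0225]
[272.7  20.2  43.5 199.1] 0.62
loco_large_mid [291.4 130.8] 0.77 [ 0.5583 -0.0361  0.0225]
[272.7  20.2  43.5 199.1] 0.62
roof x 0.5606974334716798 y -0.03689834213256836 [173.22024536  31.8428154 ] 78.00917053222656
all x 0.5614991912841798 y -0.03634773254394531 [193.35209656  33.16533661] 78.38326263427734
t 27.42 p [ 0.4998 -0.0277  0.2393] yaw 12.02 F [-0.4 -0.1  0.1] w 0.997
{'x': 0.2862, 'y': 0.099, 'z': 0.7968, 'wx': -0.0003, 'wy': -0.0002, 'wz': 0.0001} rows>= 4.1
```

View pics/w12.png

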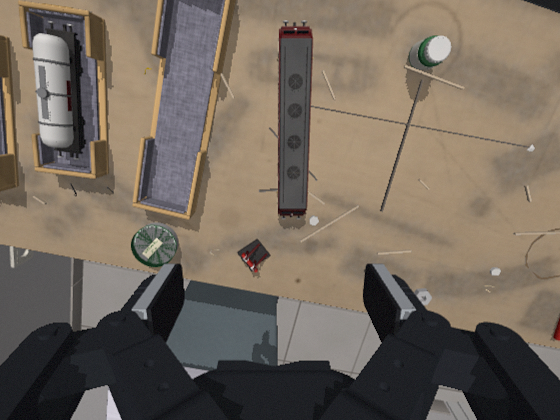

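The large loco runs from (292,22) to (290,216), centre (.560, −.036), yaw 12°.

Emit:
{"op": "jog_arm", "data": {"plan": [{"x": 0.15, "y": 0.05, "z": 0.05, "wx": 0, "wy": 0, "wz": 0}, {"x": 0.285, "y": 0.105, "z": 0.15, "wx": 0, "wy": 0, "wz": 0}, {"x": 0.285, "y": 0.105, "z": 0.35, "wx": 0, "wy": 0, "wz": 0}, {"x": 0.285, "y": 0.105, "z": 0.55, "wx": 0, "wy": 0, "wz": 0}, {"x": 0.285, "y": 0.105, "z": 0.7, "wx": 0, "wy": 0, "wz": 0}, {"x": 0.285, "y": 0.105, "z": 0.75, "wx": 0, "wy": 0, "wz": 0}, {"x": 0.285, "y": 0.105, "z": 0.75, "wx": 0, "wy": 0, "wz": 0}, {"x": 0.285, "y": 0.105, "z": 0.75, "wx": 0, "wy": 0, "wz": 0}]}}

```text
t: 28.08
eef_pos: [0.5606, -0.0359, 0.0901]
tool_rot: [-0.001, 0.994, 0.105, 0.001]
contact_force: [0.0, -0.6, 0.8]
gripper_width: 0.997
```

```bash
python3 - <<'E'
from station import cams,finder
from h import *
from g import go
k=cams.get_calibration('wrist');im=cams.read_camera('wrist')[:,:,::-1].copy()
for d in finder.place_of('wrist','loco_large_mid')[:1]: print(np.round(d['location'],1),round(d['confidence'],2),back(k,d['location'],.0225).round(4))
go((.56,-.036,.0085,12))
E
```

```text
[270.2 226.9] 0.56 [ 0.5577 -0.0352  0.0225]
t 28.18 p [ 0.5618 -0.036   0.0916] yaw 12.02 F [0.1 0.1 0.7] w 1.0
{'x': -0.0106, 'y': -0.0019, 'z': 0.4154, 'wx': -0.0, 'wy': -0.0014, 'wz': 0.0001} rows>= 2.0
```

Emit:
{"op": "jog_arm", "data": {"plan": [{"x": -0.01, "y": 0, "z": 0.15, "wx": 0, "wy": 0, "wz": 0}, {"x": -0.01, "y": 0, "z": 0.3, "wx": 0, "wy": -0.001, "wz": 0}, {"x": -0.014, "y": 0, "z": 0.38, "wx": 0, "wy": -0.001, "wz": 0}, {"x": -0.014, "y": 0, "z": 0.415, "wx": 0, "wy": -0.001, "wz": 0}, {"x": -0.014, "y": 0, "z": 0.415, "wx": 0, "wy": -0.001, "wz": 0}, {"x": -0.014, "y": 0, "z": 0.415, "wx": 0, "wy": -0.001, "wz": 0}, {"x": -0.014, "y": 0, "z": 0.415, "wx": 0, "wy": -0.001, "wz": 0}]}}

```text
t: 28.77
eef_pos: [0.561, -0.0365, 0.0105]
tool_rot: [0.0, 0.995, 0.105, 0.002]
contact_force: [0.2, -0.3, -0.6]
gripper_width: 1.002
```

Emit:
{"op": "jog_arm", "data": {"plan": [{"x": 0, "y": 0, "z": 0, "wx": 0, "wy": 0, "wz": 0}, {"x": 0, "y": 0, "z": 0, "wx": 0, "wy": 0, "wz": 0}, {"x": 0, "y": 0, "z": 0, "wx": 0, "wy": 0, "wz": 0}, {"x": 0, "y": 0, "z": 0, "wx": 0, "wy": 0, "wz": 0}, {"x": 0, "y": 0, "z": 0, "wx": 0, "wy": 0, "wz": 0}, {"x": 0, "y": 0, "z": 0, "wx": 0, "wy": 0, "wz": 0}, {"x": 0, "y": 0, "z": 0, "wx": 0, "wy": 0, "wz": 0}, {"x": 0, "y": 0, "z": 0, "wx": 0, "wy": 0, "wz": 0}, {"x": 0, "y": 0, "z": 0, "wx": 0, "wy": 0, "wz": 0}, {"x": 0, "y": 0, "z": 0, "wx": 0, "wy": 0, "wz": 0}], "hand": -1, "grip_force": 50}}

```text
t: 29.6
eef_pos: [0.5613, -0.0363, 0.011]
tool_rot: [0.0, 0.995, 0.105, 0.003]
contact_force: [-1.4, 0.4, 6.1]
gripper_width: 0.391
```

Emit:
{"op": "jog_arm", "data": {"plan": [{"x": 0, "y": 0, "z": -0.1, "wx": 0, "wy": 0, "wz": 0}, {"x": 0, "y": 0, "z": -0.25, "wx": 0, "wy": 0, "wz": 0}, {"x": 0, "y": 0, "z": -0.4, "wx": 0, "wy": 0, "wz": 0}, {"x": 0, "y": 0, "z": -0.55, "wx": 0, "wy": 0, "wz": 0}, {"x": 0, "y": 0, "z": -0.65, "wx": 0, "wy": 0, "wz": 0}, {"x": 0, "y": 0, "z": -0.7, "wx": 0, "wy": 0, "wz": 0}, {"x": 0, "y": 0, "z": -0.7, "wx": 0, "wy": 0, "wz": 0}]}}

```text
t: 30.18
eef_pos: [0.5615, -0.0365, 0.1526]
tool_rot: [0.0, 0.995, 0.105, 0.004]
contact_force: [-0.4, 0.1, -4.9]
gripper_width: 0.387
```

```bash
python3 g.py .56,.093,.14,-2.3 .56,.093,.05,-2.3
```

```text
t 30.18 p [ 0.5615 -0.0365  0.1526] yaw 12.01 F [-0.4  0.1 -4.9] w 0.387
{'x': 0.1268, 'y': -0.6348, 'z': 0.0631, 'wx': 0.0002, 'wy': -0.0026, 'wz': 0.0795} rows>= 3.1
{'x': 0.0, 'y': 0.0, 'z': 0.45, 'wx': 0.0, 'wy': 0.0, 'wz': 0.0} rows>= 2.2
```

Emit:
{"op": "jog_arm", "data": {"plan": [{"x": 0.04, "y": -0.15, "z": 0, "wx": 0, "wy": -0.002, "wz": 0.02}, {"x": 0.08, "y": -0.32, "z": 0, "wx": 0, "wy": -0.002, "wz": 0.04}, {"x": 0.12, "y": -0.5, "z": 0.03, "wx": 0, "wy": -0.002, "wz": 0.06}, {"x": 0.127, "y": -0.635, "z": 0.06, "wx": 0, "wy": -0.002, "wz": 0.08}, {"x": 0.127, "y": -0.635, "z": 0.06, "wx": 0, "wy": -0.002, "wz": 0.08}, {"x": 0.127, "y": -0.635, "z": 0.06, "wx": 0, "wy": -0.002, "wz": 0.08}, {"x": 0.127, "y": -0.635, "z": 0.2, "wx": 0, "wy": -0.002, "wz": 0.08}, {"x": 0.127, "y": -0.635, "z": 0.35, "wx": 0, "wy": -0.002, "wz": 0.08}, {"x": 0.127, "y": -0.635, "z": 0.46, "wx": 0, "wy": -0.002, "wz": 0.08}, {"x": 0.127, "y": -0.635, "z": 0.48, "wx": 0, "wy": -0.002, "wz": 0.08}, {"x": 0.127, "y": -0.635, "z": 0.48, "wx": 0, "wy": -0.002, "wz": 0.08}, {"x": 0.127, "y": -0.635, "z": 0.48, "wx": 0, "wy": -0.002, "wz": 0.08}]}}

```text
t: 31.18
eef_pos: [0.561, 0.0923, 0.0568]
tool_rot: [0.0, 1.0, -0.021, 0.001]
contact_force: [0.7, 0.3, -3.2]
gripper_width: 0.389
```

```bash
python3 - <<'E'
from station import cams,finder
from h import *
from g import go
go((.56,.093,.02,-2.3))
k=cams.get_calibration('wrist');im=cams.read_camera('wrist')[:,:,::-1].copy()
cv2.imwrite('pics/w13.png',im);np.save('w13k.npy',k,allow_pickle=True)
for d in finder.place_of('wrist','tray_long')[:1]: print(np.round(d['location'],1),round(d['confidence'],2),back(k,d['location'],0).round(4))
x=.558+.1175
for w in(-.0265,.0265): print('pred inner',P(k,(x+w*.04,.093+w-(x-.558)*.04,.032)))
# colour profile up the column between buffers and across, printed as hue-based letters
h=cv2.cvtColor(im,cv2.COLOR_BGR2HSV)
def let(p): 
    H,S,V=map(int,p); return 'R' if (H<6 or H>172) and S>110 else 'W' if 8<H<25 and S>100 and V>140 else 'b' if 8<H<25 and S>50 else 'k' if V<50 else 'w' if V>170 else 'g'
for c in(240,255,285,310):print(c,''.join(let(h[r,c]) for r in range(0,100)))
for r in(80,110):print(r,''.join(let(h[r,c]) for c in range(190,350)))
E
```

```text
t 31.18 p [0.561  0.0923 0.0568] yaw -2.44 F [ 0.7  0.3 -3.2] w 0.389
{'x': -0.0055, 'y': -0.0034, 'z': 0.1838, 'wx': 0.0002, 'wy': -0.0005, 'wz': -0.0008} rows>= 0.9
pred inner [325.1254345   30.26748447]
pred inner [214.55878416  30.52235246]
240 bbbbbbbbbbbWWWWWWWWWWbbbgggggggggggggggggggggRRRRRRRRRRRRggkkkkkkkRRRRRRRRRRRRRRRggggggggggggggggggg
255 bbbbbbbbbbbWWWWWWWWWWbbbgggggggggggggggggggggggggRRRRRRRRggkkkkkkkRRRRRRRRRRRRRRRggggggggggggggggggg
285 bbbbbbbbbbbWWWWWWWWWWbbbgggggggggggggggggggggRRRRRRRRRRRRgkkkkkkkkRRRRRRRRRRRRRRRggggggggggggggggggg
310 bbbbbbbbbbbWWWWWWWWWWbbbgggggggggggggggggggggRRRRRRRRRRRRRgRRRRRRRRRRRRRRRRRRRRRRggggggggggggggggggg
80 bbbbbbbbbbbbbbbbbWWWWWWWWWbbggggggggRRRRRRRRRRRRRRRRRRRRRRRRRRRRRRRRRRRRRRRRRRRRRRRRRRRRRRRRRRRRRRRRRRRRRRRRRRRRRRRRRRRRRRRRRRRRRRRRgggggggggggbWWWWWWWWWbbbbbbb
110 bbbbbbbbbbbbbbbbbbbWWWWWWWWWbggggggggRRggggggggggggggggggggggggggggggggggggggggggggggggggggggggggggggggggggggggggggggggggggggggggRgggggggggggbWWWWWWWWWbbbbbbbbb
```

```bash
python3 - <<'E'
from h import *
for f,px,wall,tcp in(('w10k',(270,97.5),(270,68.5),.5585),('w13k',(270,45),(270,23.5),.561)):
    k=np.load(f+'.npy',allow_pickle=True).item()
    R=k['extrinsics'];print('cam',(-R[:3,:3].T@R[:3,3]).round(3),'red',(back(k,px,.075)[0]-tcp).round(4),'wall',back(k,wall,.032)[0].round(4))
im=cv2.imread('pics/w10.png');h=cv2.cvtColor(im,cv2.COLOR_BGR2HSV)
for c in(240,255,285):print(c,[tuple(map(int,h[r,c])) for r in range(62,76)])
for c in(240,285):print(c,[int(r) for r in range(60,120) if (h[r,c][0]<6 or h[r,c][0]>172) and h[r,c][1]>110][:3])
E
```

```text
cam [0.637 0.435 0.197] red 0.0825 wall 0.6558
cam [0.638 0.089 0.199] red 0.1003 wall 0.6784
240 [(18, 110, 209), (18, 111, 191), (18, 113, 160), (18, 110, 130), (18, 122, 100), (174, 14, 92), (118, 31, 108), (128, 26, 106), (127, 25, 134), (125, 23, 143), (125, 24, 118), (128, 25, 82), (133, 28, 64), (124, 30, 68)]
255 [(16, 112, 208), (17, 110, 187), (17, 111, 158), (16, 110, 125), (17, 117, 98), (165, 11, 95), (124, 26, 140), (123, 21, 147), (127, 24, 138), (128, 23, 131), (132, 24, 106), (135, 21, 73), (130, 24, 64), (128, 30, 68)]
285 [(17, 111, 205), (17, 111, 181), (18, 112, 148), (17, 115, 120), (17, 103, 94), (135, 20, 128), (126, 24, 162), (128, 24, 157), (126, 25, 152), (124, 24, 146), (125, 25, 112), (129, 23, 77), (133, 29, 62), (116, 29, 70)]
240 [97, 98, 99]
285 [97, 98, 99]
```

The wall sits about 3 mm beyond the estimate, so I'll shift +2 mm and lower in two stages.

Emit:
{"op": "jog_arm", "data": {"plan": [{"x": 0.005, "y": 0, "z": 0.04, "wx": 0, "wy": 0, "wz": 0}, {"x": 0.01, "y": 0, "z": 0.09, "wx": 0, "wy": 0, "wz": 0}, {"x": 0.01, "y": 0, "z": 0.13, "wx": 0, "wy": 0, "wz": 0}, {"x": 0.01, "y": 0, "z": 0.155, "wx": 0, "wy": 0, "wz": 0}, {"x": 0.01, "y": 0, "z": 0.17, "wx": 0, "wy": 0, "wz": 0}, {"x": 0.01, "y": 0, "z": 0.175, "wx": 0, "wy": 0, "wz": 0}, {"x": 0.01, "y": 0, "z": 0.175, "wx": 0, "wy": 0, "wz": 0}, {"x": 0.01, "y": 0, "z": 0.175, "wx": 0, "wy": 0, "wz": 0}]}}

```text
t: 31.95
eef_pos: [0.5642, 0.093, 0.0231]
tool_rot: [-0.0, 1.0, -0.021, 0.002]
contact_force: [-0.2, -0.4, -3.7]
gripper_width: 0.389
```

Emit:
{"op": "jog_arm", "data": {"plan": [{"x": -0.003, "y": 0, "z": 0.006, "wx": 0, "wy": 0, "wz": 0}, {"x": -0.003, "y": 0, "z": 0.011, "wx": 0, "wy": 0, "wz": 0}, {"x": -0.003, "y": 0, "z": 0.016, "wx": 0, "wy": 0, "wz": 0}, {"x": -0.003, "y": 0, "z": 0.018, "wx": 0, "wy": 0, "wz": 0}, {"x": -0.003, "y": 0, "z": 0.018, "wx": 0, "wy": 0, "wz": 0}, {"x": -0.003, "y": 0, "z": 0.018, "wx": 0, "wy": 0, "wz": 0}]}}

```text
t: 32.45
eef_pos: [0.5638, 0.093, 0.02]
tool_rot: [-0.0, 1.0, -0.021, 0.002]
contact_force: [-3.1, 0.1, 4.3]
gripper_width: 0.394
```

Emit:
{"op": "jog_arm", "data": {"plan": [{"x": 0, "y": 0, "z": 0, "wx": 0, "wy": 0, "wz": 0}, {"x": 0, "y": 0, "z": 0, "wx": 0, "wy": 0, "wz": 0}, {"x": 0, "y": 0, "z": 0, "wx": 0, "wy": 0, "wz": 0}, {"x": 0, "y": 0, "z": 0, "wx": 0, "wy": 0, "wz": 0}, {"x": 0, "y": 0, "z": 0, "wx": 0, "wy": 0, "wz": 0}, {"x": 0, "y": 0, "z": -0.15, "wx": 0, "wy": 0, "wz": 0}, {"x": 0, "y": 0, "z": -0.35, "wx": 0, "wy": 0, "wz": 0}, {"x": 0, "y": 0, "z": -0.55, "wx": 0, "wy": 0, "wz": 0}, {"x": -0.1, "y": -0.1, "z": -0.75, "wx": 0, "wy": 0, "wz": 0}, {"x": -0.2, "y": -0.2, "z": -0.95, "wx": 0, "wy": 0, "wz": 0}, {"x": -0.3, "y": -0.3, "z": -1, "wx": 0, "wy": 0, "wz": 0}, {"x": -0.3, "y": -0.4, "z": -1, "wx": 0, "wy": 0, "wz": 0}], "hand": 0.4}}

```text
t: 33.45
eef_pos: [0.5049, 0.1785, 0.2249]
tool_rot: [-0.001, 1.0, -0.02, 0.005]
contact_force: [-0.3, 0.3, -0.3]
gripper_width: 0.701
```

Emit:
{"op": "jog_arm", "data": {"plan": [{"x": 0, "y": -0.2, "z": -0.2, "wx": 0, "wy": 0, "wz": 0}, {"x": -0.1, "y": -0.4, "z": -0.4, "wx": 0, "wy": 0, "wz": 0}, {"x": -0.2, "y": -0.6, "z": -0.5, "wx": 0, "wy": 0, "wz": 0}, {"x": -0.2, "y": -0.6, "z": -0.5, "wx": 0, "wy": 0, "wz": 0}, {"x": -0.2, "y": -0.6, "z": -0.5, "wx": 0, "wy": 0, "wz": 0}, {"x": -0.2, "y": -0.6, "z": -0.5, "wx": 0, "wy": 0, "wz": 0}]}}

```text
t: 33.95
eef_pos: [0.4677, 0.3031, 0.3266]
tool_rot: [-0.003, 1.0, -0.017, 0.007]
contact_force: [0.9, -0.8, 0.4]
gripper_width: 0.698
```

```bash
python3 - <<'E'
from station import cams,finder
from h import *
from g import go
go()
k=cams.get_calibration('wrist');im=cams.read_camera('wrist')[:,:,::-1].copy()
cv2.imwrite('pics/w14.png',im)
for n,z in[('loco_large_mid',.0315),('tray_long',0),('loco_small_mid',.0315),('tray_medium',0),('van_mid',.03),('tanker_mid',.034),('tray_short_1',0)]:
  for d in finder.place_of('wrist',n)[:2]: print(n,np.round(d['location'],1),round(d['confidence'],2),back(k,d['location'],z).round(4))
E
```

```text
t 33.95 p [0.4677 0.3031 0.3266] yaw -2.0 F [ 0.9 -0.8  0.4] w 0.698
loco_large_mid [429.7  95.2] 0.71 [0.5617 0.0923 0.0315]
tray_long [417.5  98.1] 0.66 [0.5597 0.0944 0.    ]
loco_small_mid [170.1 105.2] 0.69 [0.5611 0.4395 0.0315]
tray_medium [174.8 110.1] 0.64 [0.5554 0.4436 0.    ]
van_mid [259.2 140.9] 0.57 [0.5098 0.3219 0.03  ]
tanker_mid [339.  112.3] 0.88 [0.5441 0.2127 0.034 ]
tray_short_1 [332.3 112.4] 0.93 [0.5443 0.2156 0.    ]
tray_short_1 [260.1 142.1] 0.62 [0.5057 0.3222 0.    ]
```

View pics/w14.png

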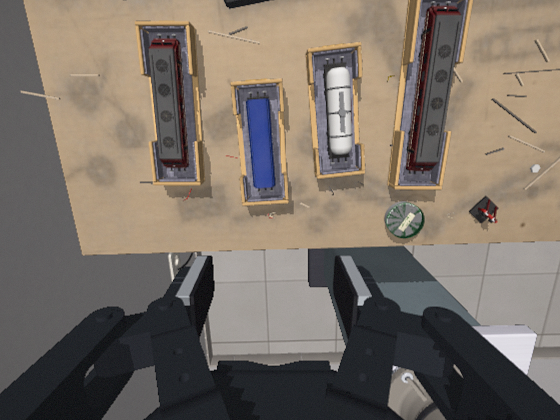

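All four vehicles are inside their trays, upright and released. Each set-down made contact at the height expected for the bed. Handing in.

```bash
python3 -c "
from station import bot;print(bot.hand_in())"
```

```text
the job is handed in; nothing more can be done
None
```

All four vehicles are in their foam-lined trays, upright and released, and the job was handed in at about 34 s of the 96 s allowed. The large loco is in the long tray, the small loco in the medium one, and the tanker and van each have a short tray. The hand-in gave no verdict.

- **Seating:** Wrist pictures taken after release show every vehicle between its walls. Each one met the foam within about 0.2 mm of the expected height, with under 10 N of force.
- **Centring:** The last picture put the large loco, van and tanker 0–4 mm from their tray centres along the length, against a clearance of about ±8 mm.
- **Disagreement:** That same picture, taken from far off, put the small loco 6 mm from its tray centre. Closer views had shown it centred, with about 8 mm free in front, so I left it.
- **Camera offset:** The top and wrist cameras differed by about 5 mm, so I used the wrist camera.
- **Not seen:** The front end of the large loco was cut off in the last picture. I relied on its contact height and the gap I measured before lowering it.

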